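# Make up two ingredient caddies from the stock

## Robot

A 6-joint arm with a two-finger parallel gripper is mounted at the origin on a cart in front of the work surface, level with it; the furniture and walls round the work are solid. World frame = base frame: x ahead of the robot, y to its left, z up, the work surface at z = 0. Lengths are in m, angles in rad, forces in N, time in s.
With the tool pointing down it reaches from about 0.425 to 0.95 m from the base axis. Payload 3.5 kg.
Tool frame: the origin (TCP) lies midway between the tips of the shut fingers; the grasp point (between the pads) lies 19 mm behind it; z points along the fingers, y is the direction in which the jaws open and shut (so a half turn about z gives the same grasp; the last joint's range is limited). The gripper opens to 85 mm and grips with 20 to 120 N. Pads are 22 mm wide; open, the fingers measure 114 mm over their backs; the gripper's body (76 mm by 85 mm) begins 54 mm behind the grasp point. The pads swing forward as they close: fully open they stand 13 mm farther back than shut.
Start: joints at [-1.419, 0.286, 1.577, -0, 1.279, -0.15], TCP at [0.201, -0.644, 0.231] pointing down, gripper open.
Joint ranges: [-2.77, 2.77], [-0.9, 2.22], [0.21, 2.48], [-1.53, 4.67], [0.24, 2.81], [-2.84, 2.84]. Speed limits (rad/s): [2.79, 2.79, 3.14, 3.14, 3.14, 3.14].

## Interface

Orientations are given as a rotation vector (axis times angle).
In Python, from station import manip gives the robot as it stands. The module is installed in compiled form; this text tells all that it offers.
- The arm moves only by the tool drive_tool, never from a script. Its argument "plan" is a list that holds one entry, the list of rows, each a list of 7 numbers: the shift along the tool's x, y, z in units of 150 mm (1.0 is 150 mm), then the turn, a rotation vector about the tool's x, y, z in units of 2 pi rad (1.0 is 2 pi rad), then the opening, from 0 (shut) to 1 (fully open). In form: [[[dx, dy, dz, ax, ay, az, jaw], ...]]. A call has 1 to 8 rows; each row is the pose to reach, as a shift and turn from the pose commanded when the call began, along the tool's axes at that moment, turning the shorter way round; what a row does not reach only later rows make up. A row lasts 1/12 s, in which the tool goes at most 41.7 mm and 7.16 degrees, less where a joint would pass 70% of its speed; a pose out of reach is approached as far as the arm can. A call with a number of a shift or a turn outside -1 to 1 is refused whole. A call with a gripper value outside its range is refused whole. The fingers move at their own pace and stop on an object; the grip force is fixed at half the most. Time passes only in rows, so rows that repeat a pose let the fingers close. It gives the time, the measured TCP pose, the force and the opening at its end, in the units of the state.
- manip.read_state(): the state, without advancing time (a new reading comes with each control period).
- manip.get_image(name): name is "scene" or "top"; returns a dict with "pixels" (420x560x3 uint8, red, green, blue), "camera_matrix" (3x3 intrinsics, pixels), "origin" and "rotation" of the camera in the world. Camera axes: x right, y up, looking along -z (the intrinsics and any distortion apply to the point x, -y, -z); pixel columns grow to the right and rows downward; lengths in m; the calibration is good to about 2 mm. A picture is of the moment at which its call begins. There is no depth.
- manip.hand_in(): hands the job in, once; it reports no verdict.
The state is a dict: "time": time; "qpos": joint angles; "dq": joint speeds; "effort": joint torques, N m; "ee_pos": TCP position; "eef_rot": TCP orientation; "ft_force": force on the tool from outside, world axes, zero at the start; "wrist_torque": the same for the moment, N m; "opening": opening from 0.0 (shut) to 1.0 (fully open).
Only numpy, scipy, OpenCV 4.12 (cv2) and the standard library are available. Lean on these libraries where they do the work, as an engineer would, in place of code of your own. Each camera call takes 0.05 s, during which the arm holds its last target.

## Task

Make up the two ingredient caddies for the cooking from the row of stock standing behind them. The long caddy is the dressing kit: put the lemon in its rectangular bay, stand the stout black-capped jar in its large round well and the slim shaker in its small round well; the short caddy is the roasting kit: put the garlic bulb in its rectangular bay and stand the carton in its oblong slot. Set each thing down upright on the caddy's floor (the lemon and garlic may lie as they like), do not drop or tip anything, and leave the tall spice jar and the bowl where they stand.

Things in the scene. Friction and masses are not known exactly. Their poses are not given: they have to be found in the camera images.
- caddy_long: LONG two-tier wooden caddy, 260 x 122 mm. Three openings in its deck, all at x = 0: bay 104 (x) by 88 (y) mm centred at y = +66 mm; large round well 64 mm across at y = -20 mm; small round well 50 mm across at y = -87 mm. Floor 8 mm, deck top 34 mm, end grips 64 mm above the worktop. Origin: centre of the underside; x across, y lengthwise, z up. Immovable.
- caddy_short: SHORT two-tier wooden caddy, 210 x 122 mm. Two openings in its deck, both at x = 0: bay 104 (x) by 88 (y) mm centred at y = +43 mm; oblong slot 54 (x) by 74 (y) mm centred at y = -49 mm. Floor 8 mm, deck top 34 mm, end grips 64 mm above the worktop. Origin: centre of the underside; x across, y lengthwise, z up. Immovable.
- lemon: A yellow lemon lying on its side, 71 mm long (its own x), 53 mm across (y), 54 mm high; at the start its x lies level. Origin at the underside in the middle, 27 mm below its centre. It can roll. Grip it across y at mid height or just below (fingertips about 19 mm above its underside). 90 g.
- garlic: A white garlic bulb, pointed at the top, about 54 mm across, 52 mm high, widest in the lower half; grip it low, fingertips about 12 mm above its underside. Origin at the centre of its underside, z up. About 30 g. The row of stock runs along the worktop's front edge, world direction (0.26, 0.97), with neighbours as near as 85 mm centre to centre.
- broad_jar: A stout straight-sided jar with a wide black cap, 47 mm across, 92 mm high, firm up to 87 mm. Origin at the centre of its underside, z up. About 0.2 kg.
- slim_shaker: The slimmest thing in the stock: a small cream shaker with a red cap, 35 mm across, 88 mm high. It is firm for gripping up to 74 mm above its underside. Origin at the centre of its underside, z up. About 0.2 kg.
- carton: A small upright white and blue carton, 40 mm (its own x) by 57 mm (its own y), 84 mm high. Origin at the centre of its underside, z up. About 40 g.
- spice_jar: A tall spice jar with a red cap, 46 mm across, 104 mm high, at the right-hand end of the row of stock (others stand far back by the wall). Not part of either kit. Origin at the centre of its underside, z up.
- rice_bowl: A white china bowl, 121 mm across, 53 mm high, standing to the right of the two caddies. Not part of either kit. Origin at the centre of its underside, z up.

How it is judged:
By the outcome, as a careful person would: the job done as asked, in the order asked, and still so for the second after the job is handed in, with the robot touching nothing.
It also fails if it takes over 141 s, if anything falls off the work surface, if the arm or the gripper's body presses on something with over 40 N, if the wrist force passes 120 N, or if a joint passes its speed limit or range.

## Working session

There is one attempt and no reset: what is moved stays moved. The work goes in short steps, Python scripts to look and compute and a tool call to move; the robot and the scene stay as the last step left them, time stands still between calls to the robot, and variables do not carry over. Pictures are saved under pics/ and viewed, and the job is handed in when it is done.

Besides the shell and the picture viewer there is one more tool, called after ">>>" in YAML: its name, and indented under it one key for each argument. drive_tool: Moves the arm, as the interface text tells. Shifts and turns lie within -1 to 1; 1 stands for 150 mm of shift or 2 pi rad of turn. Its arguments: {"type":"object","properties":{"plan":{"type":"array"}},"required":["plan"]}

```bash
mkdir -p pics
python3 - <<'E'
from station import manip
import cv2
s=manip.read_state();print(s)
for n in("scene","top"):
    d=manip.get_image(n);print(n,d["camera_matrix"],d["origin"],d["rotation"],[k for k in d])
    cv2.imwrite(f"pics/{n}0.png",d["pixels"][:,:,::-1])
E
```

```text
{'time': 0.0, 'qpos': array([-1.41900872e+00,  2.87222879e-01,  1.57817743e+00, -4.19356545e-06,
        1.27861846e+00, -1.50036731e-01]), 'dq': array([-3.75322546e-04,  1.53937502e-04,  1.63156180e-03, -1.86493653e-03,
       -5.97761011e-05,  1.02218174e-03]), 'effort': array([-3.83937195e-04, -4.05982590e+01, -2.92626143e+01, -1.67430180e-04,
        5.88153605e-03,  7.47576252e-06]), 'ee_pos': array([ 0.20055456, -0.64382381,  0.22990881]), 'eef_rot': array([-3.10348760e+00, -4.71944168e-01,  9.63454800e-06]), 'ft_force': array([-0.55594377,  0.07052389, -0.46798727]), 'wrist_torque': array([-0.04906643, -0.01206323, -0.02999483]), 'opening': 1.0025203345927243}
scene [[444.68300362   0.         276.87881857]
 [  0.         444.68300362 213.82304216]
 [  0.           0.           1.        ]] [-0.46111504  0.30583647  0.65699527] [ 0.67067413 -1.06861601 -1.81035298] ['pixels', 'camera_matrix', 'origin', 'rotation']
top [[391.56993829   0.         281.70495676]
 [  0.         391.56993829 201.74811697]
 [  0.           0.           1.        ]] [ 0.43165951 -0.21205097  0.87368346] [ 0.11844747 -0.08068855 -1.59481405] ['pixels', 'camera_matrix', 'origin', 'rotation']
```

View pics/scene0.png

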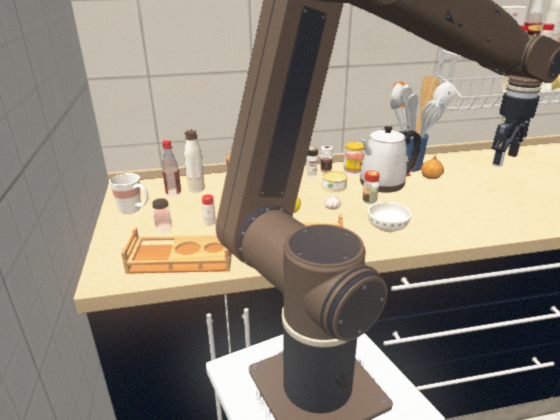

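View pics/top0.png

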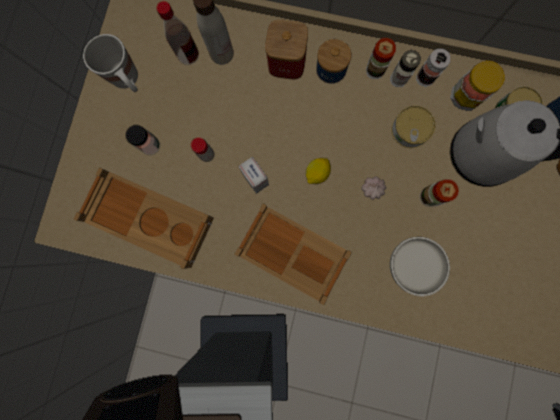

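The top view shows both caddies (long at ~(145,218), short at ~(293,253)) and the row: broad jar (142,138), shaker (202,149), carton (253,173), lemon (318,170), garlic (374,187), spice jar (440,193). The bowl is at (420,266). I'll enlarge it to read pixels.

Run:
```python
import cv2
im=cv2.imread("pics/top0.png")
im=cv2.convertScaleAbs(im,alpha=1.6,beta=10)
def crop(n,x0,y0,w,h,k):
    c=cv2.resize(im[y0:y0+h,x0:x0+w],None,fx=k,fy=k,interpolation=cv2.INTER_CUBIC)
    for x in range((x0+19)//20*20,x0+w,20): 
        cv2.line(c,((x-x0)*k,0),((x-x0)*k,6),(0,255,0),1); cv2.putText(c,str(x),((x-x0)*k,16),0,.35,(0,255,0))
    for y in range((y0+19)//20*20,y0+h,20): 
        cv2.line(c,(0,(y-y0)*k),(6,(y-y0)*k),(0,255,0),1); cv2.putText(c,str(y),(8,(y-y0)*k),0,.35,(0,255,0))
    cv2.imwrite(f"pics/{n}.png",c)
crop("c1",70,160,150,112,5);crop("c2",230,195,130,112,5);crop("c3",115,115,155,85,5);crop("c4",290,140,180,80,4)
```

```text
(no output)
```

View pics/c1.png

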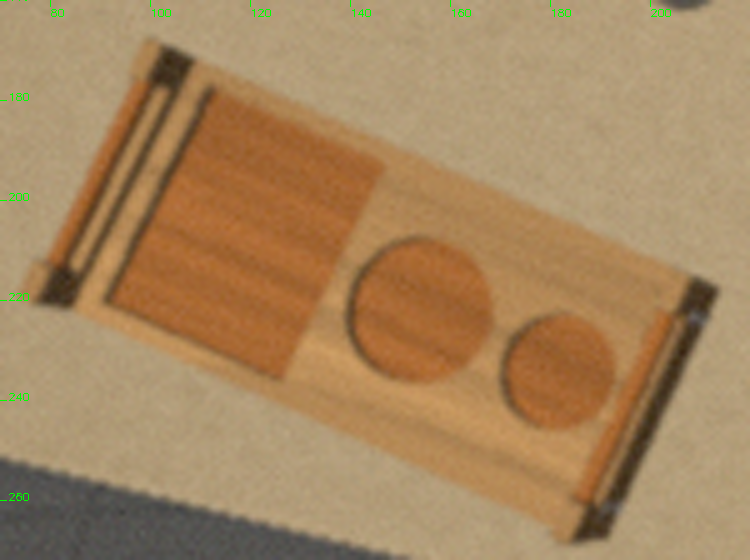

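View pics/c2.png

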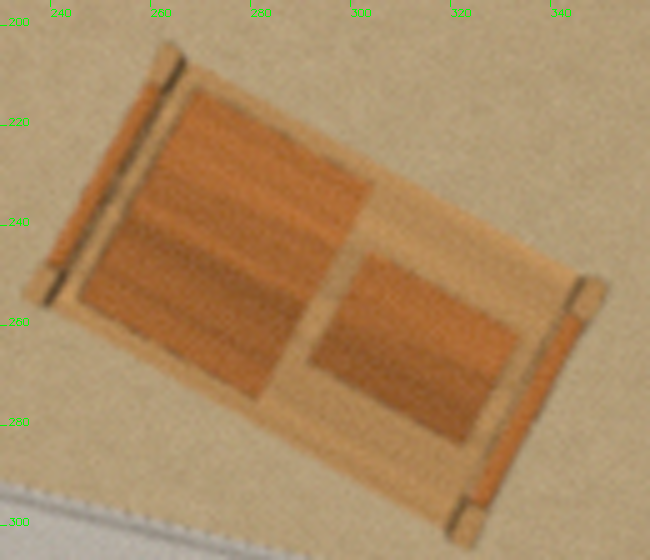

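View pics/c3.png

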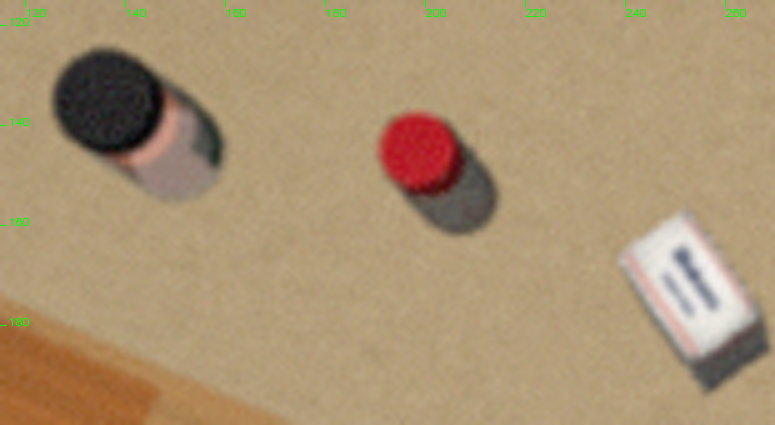

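View pics/c4.png

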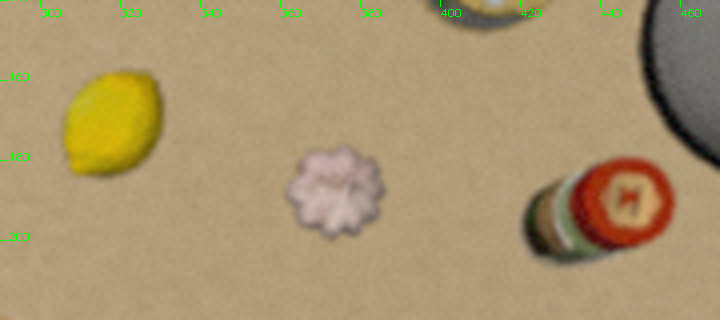

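```bash
cat > h.py <<'E'
import numpy as np, cv2
from scipy.spatial.transform import Rotation as R
from scipy.optimize import least_squares
from station import manip
def Rc(v):
    return R.from_rotvec(np.ravel(v)).as_matrix() if np.size(v)==3 else np.array(v)
CAM={}
def setcam(n,d): CAM[n]=(np.array(d["camera_matrix"]),np.array(d["origin"]),Rc(d["rotation"]))
def load():
    import pickle,os
    if os.path.exists("cam.pkl"): CAM.update(pickle.load(open("cam.pkl","rb")))
    else:
        for n in("scene","top"): setcam(n,manip.get_image(n))
        pickle.dump(CAM,open("cam.pkl","wb"))
load()
def proj(n,P):
    K,o,M=CAM[n]; c=(np.atleast_2d(P)-o)@M; q=np.c_[c[:,0],-c[:,1],-c[:,2]]@K.T
    return q[:,:2]/q[:,2:]
def onz(n,uv,z):
    K,o,M=CAM[n]; uv=np.atleast_2d(uv); q=np.c_[uv,np.ones(len(uv))]@np.linalg.inv(K).T
    d=np.c_[q[:,0],-q[:,1],-q[:,2]]@M.T
    return o+d*((z-o[2])/d[:,2])[:,None]
def fit(loc,uv,z,g=(0.4,0,0.2),n="top"):
    W=onz(n,uv,z)[:,:2]; loc=np.array(loc,float)
    f=lambda p:((loc@np.array([[np.cos(p[2]),np.sin(p[2])],[-np.sin(p[2]),np.cos(p[2])]])+p[:2])-W).ravel()
    r=least_squares(f,g); return r.x, np.abs(r.fun).max()
def body(p,l): c,s=np.cos(p[2]),np.sin(p[2]); return np.array([p[0]+c*l[0]-s*l[1],p[1]+s*l[0]+c*l[1]])
HOME=(3.0,)
def go(xyz,jyaw,state=None,start=None):
    """print shift/turn in tool units to reach TCP xyz, tool down, jaw(y) axis along heading jyaw (mod pi)"""
    s=manip.read_state(); R0=R.from_rotvec(s["eef_rot"]).as_matrix(); p=s["ee_pos"]
    best=None
    for k in(0,1):
        a=jyaw+k*np.pi; y=np.array([np.cos(a),np.sin(a),0]); z=np.array([0,0,-1.]); x=np.cross(y,z)
        M=np.c_[x,y,z]; rv=R.from_matrix(R0.T@M).as_rotvec()
        q6=s["qpos"][5]+rv[2]+ (np.arctan2(xyz[1],xyz[0])-np.arctan2(p[1],p[0]))
        c=abs(q6)
        if best is None or c<best[0]: best=(c,rv,q6)
    print("shift",np.round(R0.T@(np.array(xyz)-p)/.15,3),"turn",np.round(best[1]/(2*np.pi),4),"deg",np.round(np.degrees(best[1][2]),1),"q6~",round(best[2],2),"pos",np.round(p,4),"t",round(s["time"],2))
E
python3 - <<'E'
from h import *
L,e=fit([(52,110),(52,22),(-52,22),(-52,110),(0,-20),(0,-87)] and np.array([(52,110),(52,22),(-52,22),(-52,110),(0,-20),(0,-87)])/1e3,[(111.4,177.2),(147,193),(126.4,236),(90.6,220.6),(153.9,221.8),(181.6,234.3)],.034)
print("long",L,e)
S,e=fit(np.array([(52,87),(52,-1),(-52,-1),(-52,87),(27,-12),(27,-86),(-27,-86),(-27,-12)])/1e3,[(269,212.6),(304.6,231.8),(281.6,275),(245.6,254.6),(304,245.8),(334,261.6),(322.6,283.6),(291.6,267)],.034)
print("short",S,e)
C,e=fit(np.array([(20,28.5),(20,-28.5),(-20,-28.5),(-20,28.5)])/1e3,[(252,157.2),(266.4,178.6),(253.6,187.4),(238.6,166.4)],.084); print("carton 40 along edge?",C,e)
print(onz("top",[(252,157.2),(266.4,178.6),(253.6,187.4),(238.6,166.4)],.084))
print("jar",onz("top",(136.6,135.2),.092),"shaker",onz("top",(199,145.4),.088),"garlic",onz("top",(374,187.8),.02))
print("spice",onz("top",(447,190.5),.104),"bowl",onz("top",(420,266),.05))
im=cv2.imread("pics/top0.png").astype(int)
def seg(m,n,z):
    m=m.astype(np.uint8); k,l,st,c=cv2.connectedComponentsWithStats(m); i=1+st[1:,4].argmax()
    pts=np.argwhere(l==i)[:,::-1].astype(float); W=onz("top",pts,z)[:,:2]; mu=W.mean(0); w,v=np.linalg.eigh(np.cov(W.T))
    print(n,st[i],mu,"axes",4*np.sqrt(w),"long heading",np.arctan2(v[1,1],v[0,1])); 
b,g,r=im[...,0],im[...,1],im[...,2]
roi=np.zeros(b.shape,bool); roi[145:190,300:335]=1
seg(roi&(b<0.45*r),"lemon",.027)
s=manip.read_state(); M=R.from_rotvec(s["eef_rot"]).as_matrix(); print(M)
E
```

```text
long [ 0.5105066   0.10262929 -0.43134092] 0.0009620657870962335
short [ 0.42783634 -0.21403369 -0.52688332] 0.00238718249420683
carton 40 along edge? [ 0.59482314 -0.13606108 -0.9903435 ] 0.004257830304108395
[[ 0.62674211 -0.13525387  0.084     ]
 [ 0.58093604 -0.16415702  0.084     ]
 [ 0.56342259 -0.13757031  0.084     ]
 [ 0.6081918  -0.10726314  0.084     ]]
jar [[0.67896775 0.10343809 0.092     ]] shaker [[ 0.65417943 -0.02599159  0.088     ]] garlic [[ 0.56553158 -0.39625285  0.02      ]]
spice [[ 0.54284733 -0.52059934  0.104     ]] bowl [[ 0.39521128 -0.47508642  0.05      ]]
lemon [306 158  25  26 535] [ 0.60635814 -0.27411755] axes [0.05113995 0.06565634] long heading 2.482020844298447
[[ 9.54809529e-01  2.97218244e-01 -2.80572401e-04]
 [ 2.97218317e-01 -9.54808317e-01  1.53299650e-03]
 [ 1.87741667e-04 -1.54711093e-03 -9.99998786e-01]]
```

```bash
cat >> h.py <<'E'
LONG=np.array([0.5105,0.1026,-0.4313]); SHORT=np.array([0.4278,-0.2140,-0.5269])
E
python3 - <<'E'
from h import *
# scene checks: caddy points and jar/shaker tops, bases
for n,P in dict(jartop=(.679,.1034,.092),jarbase=(.679,.1034,0),shtop=(.654,-.026,.088),shbase=(.654,-.026,0),lem=(.606,-.274,.027),gar=(.5655,-.396,.02)).items(): print(n,proj("scene",P)[0],proj("top",P)[0])
print([proj("scene",(*body(LONG,l),.034))[0].round(1) for l in[(0,-.02),(0,-.087)]])
im=cv2.imread("pics/scene0.png"); c=cv2.resize(im[180:280,110:240],None,fx=5,fy=5,interpolation=cv2.INTER_CUBIC)
cv2.imwrite("pics/s1.png",c)
go((.606,-.274,.12),.911)
E
```

```text
jartop [161.43409916 201.7963968 ] [136.61851301 135.18435848]
jarbase [165.62220677 230.02954393] [152.26782911 146.90068628]
shtop [208.50861202 197.12303171] [199.00387681 145.48417045]
shbase [210.9201865  223.65188571] [208.01486303 155.76607945]
lem [292.20633802 204.50707825] [317.76034188 170.69665269]
gar [332.8404728  203.52180396] [373.88505671 187.81750132]
[array([188.4, 248.2]), array([214.6, 247.6])]
shift [ 3.314 -1.551  0.739] turn [-1.00e-04 -3.00e-04 -3.47e-01] deg -124.9 q6~ -1.49 pos [ 0.2006 -0.6441  0.2304] t 0.2
```

View pics/s1.png

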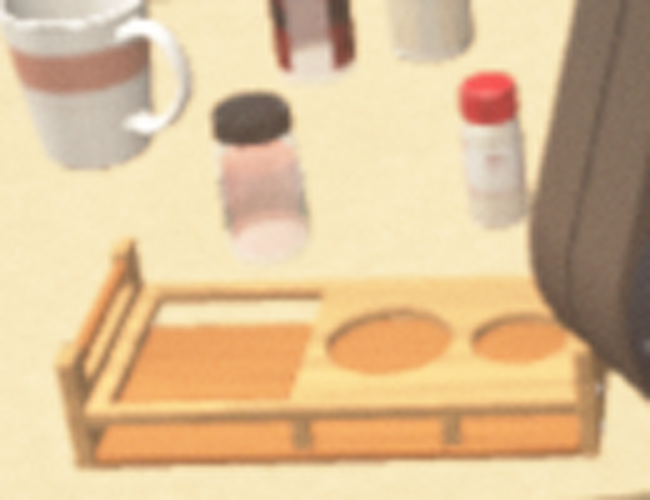

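```bash
cat >> h.py <<'E'
def down(a):
    y=np.array([np.cos(a),np.sin(a),0]); z=np.array([0,0,-1.]); return np.c_[np.cross(y,z),y,z]
def plan(ways,q6pref=None):
    """ways: list of (xyz,jyaw or None,). prints per-call shift/turn from present pose; half-turn chosen by |q6| (consistent)"""
    s=manip.read_state(); p=s["ee_pos"].copy(); R0=R.from_rotvec(s["eef_rot"]).as_matrix(); q6=s["qpos"][5]
    print("at",np.round(p,4),"t",round(s["time"],2),"open",round(s["opening"],3),"F",np.round(s["ft_force"],1))
    for xyz,a in ways:
        xyz=np.array(xyz,float)
        if a is None: M=R0.copy(); rv=np.zeros(3)
        else:
            c=[]
            for k in(0,1):
                M=down(a+k*np.pi); rv=R.from_matrix(R0.T@M).as_rotvec()
                c.append((abs(q6+rv[2]+np.arctan2(xyz[1],xyz[0])-np.arctan2(p[1],p[0])),rv,M))
            _,rv,M=min(c,key=lambda t:t[0])
        sh=R0.T@(xyz-p); N=max(1,int(np.ceil(max(np.abs(sh).max()/.149,np.linalg.norm(rv)/.8))))
        q6=q6+rv[2]+np.arctan2(xyz[1],xyz[0])-np.arctan2(p[1],p[0])
        Ri=R0.copy()
        for i in range(N):
            print(" ",np.round(Ri.T@(xyz-p)/N/.15,3),np.round(rv/N/2/np.pi,4)); Ri=Ri@R.from_rotvec(rv/N).as_matrix()
        print("  -> q6",round(q6,2)); p=xyz; R0=M
E
python3 - <<'E'
from h import *
plan([((.606,-.274,.13),.911),((.606,-.274,.014),None)])
E
```

```text
at [ 0.2006 -0.6441  0.2304] t 0.2 open 0.998 F [0.6 0.3 0.1]
  [ 0.828 -0.388  0.168] [-0.     -0.0001 -0.0867]
  [0.91  0.098 0.168] [-0.     -0.0001 -0.0867]
  [0.727 0.555 0.167] [-0.     -0.0001 -0.0867]
  [0.334 0.852 0.167] [-0.     -0.0001 -0.0867]
  -> q6 -1.49
  [0.    0.    0.773] [0. 0. 0.]
  -> q6 -1.49
```

>>> drive_tool:
  plan:
    - [[0.828,-0.388,0.168,0,0,-0.0867,1],[0.828,-0.388,0.168,0,0,-0.0867,1],[0.828,-0.388,0.168,0,0,-0.0867,1],[0.828,-0.388,0.168,0,0,-0.0867,1],[0.828,-0.388,0.168,0,0,-0.0867,1],[0.828,-0.388,0.168,0,0,-0.0867,1]]

```text
time: 0.7
ee_pos: [0.303, -0.5506, 0.2055]
eef_rot: [-2.861, -1.294, -0.0]
ft_force: [-1.0, 0.7, -0.0]
opening: 1.001
```

>>> drive_tool:
  plan:
    - [[0.91,0.098,0.168,0,0,-0.0867,1],[0.91,0.098,0.168,0,0,-0.0867,1],[0.91,0.098,0.168,0,0,-0.0867,1],[0.91,0.098,0.168,0,0,-0.0867,1],[0.91,0.098,0.168,0,0,-0.0867,1],[0.91,0.098,0.168,0,0,-0.0867,1]]

```text
time: 1.2
ee_pos: [0.4039, -0.4589, 0.1806]
eef_rot: [-2.41, -2.014, 0.0]
ft_force: [0.5, -0.3, -0.3]
opening: 0.998
```

>>> drive_tool:
  plan:
    - [[0.727,0.555,0.167,0,0,-0.0867,1],[0.727,0.555,0.167,0,0,-0.0867,1],[0.727,0.555,0.167,0,0,-0.0867,1],[0.727,0.555,0.167,0,0,-0.0867,1],[0.727,0.555,0.167,0,0,-0.0867,1],[0.727,0.555,0.167,0,0,-0.0867,1]]

```text
time: 1.7
ee_pos: [0.5051, -0.3671, 0.1557]
eef_rot: [-1.782, -2.587, 0.0]
ft_force: [0.7, -1.2, 1.2]
opening: 0.997
```

>>> drive_tool:
  plan:
    - [[0.334,0.852,0.167,0,0,-0.0867,1],[0.334,0.852,0.167,0,0,-0.0867,1],[0.334,0.852,0.167,0,0,-0.0867,1],[0.334,0.852,0.167,0,0,-0.0867,1],[0.334,0.852,0.167,0,0,-0.0867,1],[0.334,0.852,0.167,0,0,-0.0867,1],[0.334,0.852,0.167,0,0,-0.0867,1]]

```text
time: 2.28
ee_pos: [0.6059, -0.276, 0.1311]
eef_rot: [1.026, 2.969, -0.001]
ft_force: [-1.2, -0.3, 0.1]
opening: 0.999
```

Run:
```python
from h import *
plan([((.606,-.274,.13),.911),((.606,-.274,.014),None)])
cv2.imwrite("pics/sc1.png",manip.get_image("scene")["pixels"][:,:,::-1])
```

```text
at [ 0.6059 -0.276   0.1311] t 2.28 open 0.999 F [-1.2 -0.3  0.1]
  [0.008 0.011 0.007] [-0.      0.0001 -0.0009]
  -> q6 -1.49
  [0.    0.    0.773] [0. 0. 0.]
  -> q6 -1.49
```

View pics/sc1.png

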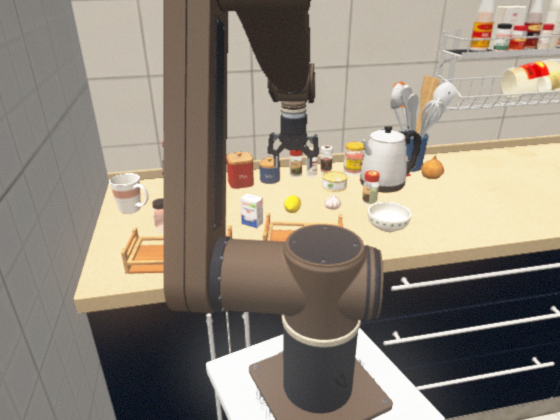

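The scene view shows the gripper above the lemon at (292,203), which agrees with the projection. Descending and gripping.

>>> drive_tool:
  plan:
    - [[0,0,0.2,0,0,0,1],[0,0,0.4,0,0,0,1],[0,0,0.55,0,0,0,1],[0,0,0.65,0,0,0,1],[0,0,0.73,0,0,0,1],[0,0,0.773,0,0,0,1],[0,0,0.773,0,0,0,1],[0,0,0.773,0,0,0,1]]

```text
time: 3.0
ee_pos: [0.6068, -0.2753, 0.0158]
eef_rot: [1.02, 2.97, -0.001]
ft_force: [-0.2, -0.0, 0.5]
opening: 0.996
```

>>> drive_tool:
  plan:
    - [[0,0,0,0,0,0,0.8],[0,0,0,0,0,0,0.7],[0,0,0,0,0,0,0.6],[0,0,0,0,0,0,0.5],[0,0,0,0,0,0,0],[0,0,0,0,0,0,0],[0,0,0,0,0,0,0],[0,0,0,0,0,0,0]]

```text
time: 3.67
ee_pos: [0.6075, -0.2752, 0.017]
eef_rot: [1.018, 2.969, -0.001]
ft_force: [0.6, 0.6, 5.9]
opening: 0.578
```

>>> drive_tool:
  plan:
    - [[0,0,0,0,0,0,0],[0,0,-0.1,0,0,0,0],[0,0,-0.3,0,0,0,0],[0,0,-0.5,0,0,0,0],[0,0,-0.7,0,0,0,0],[0,0,-0.9,0,0,0,0],[0,0,-1.0,0,0,0,0],[0,0,-1.0,0,0,0,0]]

```text
time: 4.33
ee_pos: [0.6085, -0.276, 0.1708]
eef_rot: [1.016, 2.963, -0.004]
ft_force: [-0.0, 0.8, -0.5]
opening: 0.576
```

Run:
```python
from h import *
b=body(LONG,(0,.066)); print(b)
plan([((*b,.17),LONG[2]),((*b,.023),None)])
d=manip.get_image("top")["pixels"][:,:,::-1]; s=manip.get_image("scene")["pixels"][:,:,::-1]
cv2.imwrite("pics/a1.png",np.hstack([cv2.resize(d[60:300,80:480],None,fx=1,fy=1),s[60:300,100:500]]))
```

```text
[0.53809144 0.16255592]
at [ 0.6085 -0.276   0.1708] t 4.33 open 0.576 F [-0.   0.8 -0.5]
  [ 0.722  0.673 -0.005] [0.0004 0.0004 0.0712]
  [ 0.942  0.295 -0.004] [0.0004 0.0004 0.0712]
  [ 0.977 -0.141 -0.001] [0.0004 0.0004 0.0712]
  -> q6 0.57
  [0.   0.   0.98] [0. 0. 0.]
  -> q6 0.57
```

View pics/a1.png

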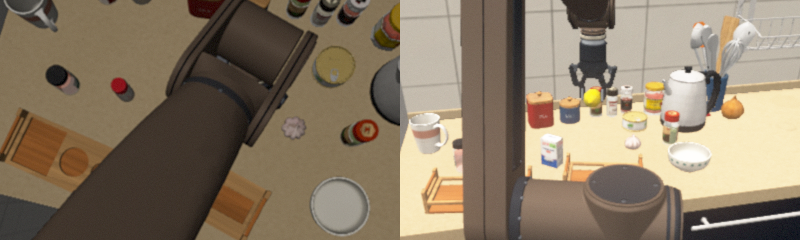

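The pictures show the lemon held between the fingers at scene-crop (592,98). Carrying it to the long caddy's bay.

>>> drive_tool:
  plan:
    - [[0.12,0.11,0,0,0,0.012,0],[0.3,0.28,0,0,0,0.03,0],[0.5,0.47,0,0,0,0.05,0],[0.65,0.6,0,0,0,0.064,0],[0.722,0.673,0,0,0,0.0712,0],[0.722,0.673,0,0,0,0.0712,0]]

```text
time: 4.93
ee_pos: [0.5801, -0.1243, 0.1609]
eef_rot: [-1.646, -2.667, 0.001]
ft_force: [0.4, 0.2, -1.1]
opening: 0.575
```

>>> drive_tool:
  plan:
    - [[0.15,0.05,0,0,0,0.012,0],[0.4,0.13,0,0,0,0.03,0],[0.65,0.2,0,0,0,0.05,0],[0.85,0.27,0,0,0,0.064,0],[0.942,0.295,0,0,0,0.0712,0],[0.942,0.295,0,0,0,0.0712,0]]

```text
time: 5.43
ee_pos: [0.5574, 0.0201, 0.1622]
eef_rot: [-2.198, -2.239, 0.004]
ft_force: [-0.9, -0.6, -1.7]
opening: 0.576
```

>>> drive_tool:
  plan:
    - [[0.15,-0.02,0,0,0,0.012,0],[0.4,-0.06,0,0,0,0.03,0],[0.65,-0.09,0,0,0,0.05,0],[0.85,-0.12,0,0,0,0.064,0],[0.977,-0.141,0,0,0,0.0712,0],[0.977,-0.141,0,0,0,0.0712,0],[0.977,-0.141,0,0,0,0.0712,0],[0.977,-0.141,0,0,0,0.0712,0]]

```text
time: 6.1
ee_pos: [0.536, 0.1624, 0.1638]
eef_rot: [2.646, 1.694, -0.003]
ft_force: [-0.8, -0.7, -1.0]
opening: 0.576
```

Run:
```python
from h import *
b=body(LONG,(0,.066)); print(b)
plan([((*b,.17),LONG[2]),((*b,.024),None)])
d=manip.get_image("top")["pixels"][:,:,::-1]; s=manip.get_image("scene")["pixels"][:,:,::-1]
cv2.imwrite("pics/a2.png",np.hstack([d[60:300,30:430],s[60:300,70:470]]))
```

```text
[0.53809144 0.16255592]
at [0.536  0.1624 0.1638] t 6.1 open 0.576 F [-0.8 -0.7 -1. ]
  [ 0.006  0.012 -0.042] [-0.0002  0.0003 -0.    ]
  -> q6 0.54
  [0.    0.    0.973] [0. 0. 0.]
  -> q6 0.54
```

View pics/a2.png

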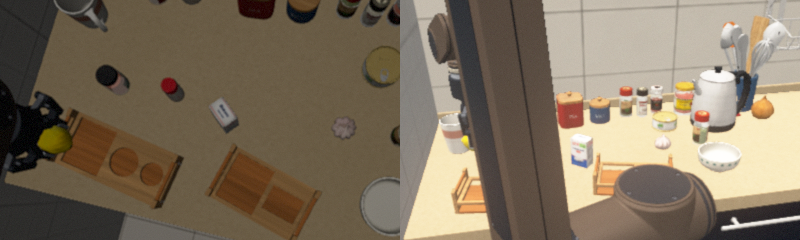

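>>> drive_tool:
  plan:
    - [[0.003,0.006,0.15,0,0,0,0],[0.006,0.012,0.35,0,0,0,0],[0.006,0.012,0.55,0,0,0,0],[0.006,0.012,0.7,0,0,0,0],[0.006,0.012,0.8,0,0,0,0],[0.006,0.012,0.87,0,0,0,0],[0.006,0.012,0.9,0,0,0,0],[0.006,0.012,0.9,0,0,0,0]]

```text
time: 6.87
ee_pos: [0.5376, 0.1632, 0.029]
eef_rot: [-2.646, -1.692, 0.002]
ft_force: [-0.1, 0.4, -1.1]
opening: 0.576
```

Run:
```python
from h import *
b=body(LONG,(0,.066))
plan([((*b,.025),None)])
d=manip.get_image("top")["pixels"][:,:,::-1]; s=manip.get_image("scene")["pixels"][:,:,::-1]
cv2.imwrite("pics/a3.png",np.hstack([cv2.resize(d[150:290,60:230],None,fx=2.3,fy=2.3),cv2.resize(s[180:320,100:270],None,fx=2.3,fy=2.3)]))
```

```text
at [0.5376 0.1632 0.029 ] t 6.87 open 0.576 F [-0.1  0.4 -1.1]
  [-0.003  0.005  0.027] [0. 0. 0.]
  -> q6 0.55
```

View pics/a3.png

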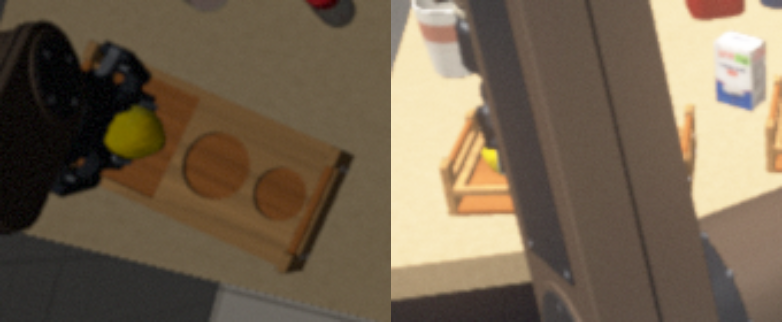

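>>> drive_tool:
  plan:
    - [[0,0,0.01,0,0,0,0],[0,0,0.02,0,0,0,0],[0,0,0.025,0,0,0,0],[0,0,0.025,0,0,0,0]]

```text
time: 7.3
ee_pos: [0.538, 0.1641, 0.0265]
eef_rot: [2.646, 1.694, 0.001]
ft_force: [-0.2, -0.1, -0.9]
opening: 0.581
```

>>> drive_tool:
  plan:
    - [[0,0,0.0,0,0,0,0.59],[0,0,0.0,0,0,0,0.62],[0,0,0.0,0,0,0,0.66],[0,0,0,0,0,0,0.7],[0,0,0,0,0,0,0.73],[0,0,0,0,0,0,0.73]]

```text
time: 7.8
ee_pos: [0.538, 0.164, 0.0263]
eef_rot: [2.646, 1.694, 0.0]
ft_force: [-1.2, -0.1, -0.8]
opening: 0.731
```

>>> drive_tool:
  plan:
    - [[0,0,-0.05,0,0,0,0.73],[0,0,-0.15,0,0,0,0.73],[0,0,-0.35,0,0,0,0.73],[0,0,-0.6,0,0,0,0.73],[0,0,-0.8,0,0,0,0.73],[0,0,-1,0,0,0,1],[0,0,-1,0,0,0,1],[0,0,-1,0,0,0,1]]

```text
time: 8.47
ee_pos: [0.5395, 0.1643, 0.1795]
eef_rot: [2.644, 1.692, 0.009]
ft_force: [1.0, 0.6, -0.8]
opening: 1.0
```

Run:
```python
from h import *
plan([((.679,.1034,.19),LONG[2]),((.679,.1034,.045),None)])
d=manip.get_image("top")["pixels"][:,:,::-1]; s=manip.get_image("scene")["pixels"][:,:,::-1]
cv2.imwrite("pics/a4.png",np.hstack([cv2.resize(d[150:290,60:230],None,fx=2.3,fy=2.3),cv2.resize(s[180:320,100:270],None,fx=2.3,fy=2.3)]))
```

```text
at [0.5395 0.1643 0.1795] t 8.47 open 1.0 F [ 1.   0.6 -0.8]
  [ 0.011  0.507 -0.032] [ 0.0004 -0.0003 -0.0001]
  [ 0.01   0.507 -0.034] [ 0.0004 -0.0003 -0.0001]
  -> q6 0.4
  [0.    0.    0.967] [0. 0. 0.]
  -> q6 0.4
```

View pics/a4.png

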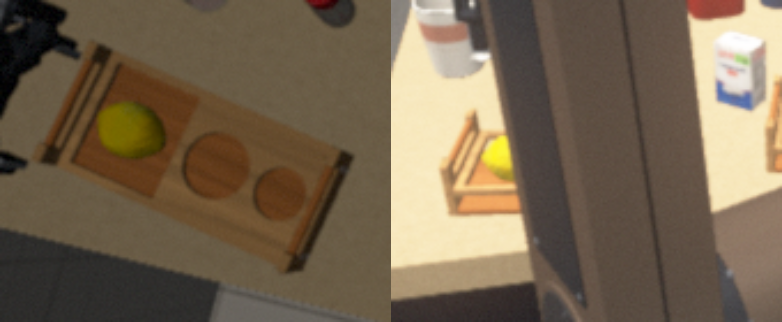

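The lemon rests in the bay at left-crop (130,130). Next, the jar.

>>> drive_tool:
  plan:
    - [[0.011,0.507,-0.033,0,0,0,1],[0.011,0.507,-0.033,0,0,0,1],[0.021,1.0,-0.066,0,0,0,1],[0.021,1.0,-0.066,0,0,0,1],[0.021,1.0,-0.066,0,0,0,1],[0.021,1.0,-0.066,0,0,0,1],[0.021,1.0,-0.066,0,0,0,1],[0.021,1.0,-0.066,0,0,0,1]]

```text
time: 9.23
ee_pos: [0.6738, 0.1047, 0.1844]
eef_rot: [-2.644, -1.694, 0.004]
ft_force: [-0.1, 0.2, -0.1]
opening: 1.002
```

Run:
```python
from h import *
plan([((.679,.1034,.045),LONG[2])])
d=manip.get_image("top")["pixels"][:,:,::-1]; s=manip.get_image("scene")["pixels"][:,:,::-1]
cv2.imwrite("pics/a5.png",np.hstack([cv2.resize(d[50:270,60:280],None,fx=1.7,fy=1.7),cv2.resize(s[80:300,80:300],None,fx=1.7,fy=1.7)]))
```

```text
at [0.6738 0.1047 0.1844] t 9.23 open 1.002 F [-0.1  0.2 -0.1]
  [0.008 0.038 0.929] [-0.0005  0.0002 -0.    ]
  -> q6 0.43
```

View pics/a5.png

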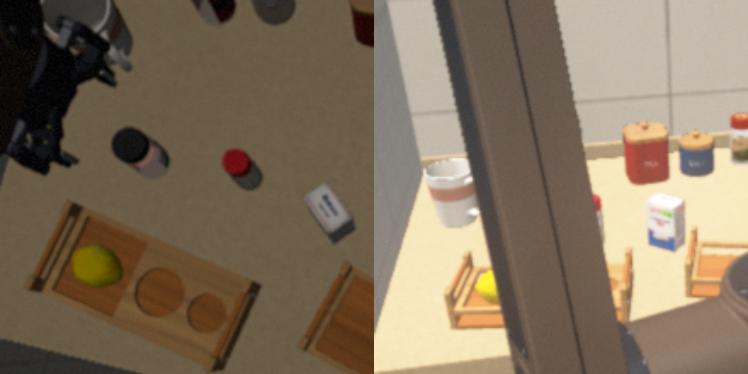

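Run:
```python
from h import *
print(onz("top",[(108,55),(133,88),(85,55),(115,35)],.09), onz("top",[(108,55),(133,88)],.06),proj("top",(.679,.1034,.05)))
```

```text
[[0.85900309 0.17010484 0.09      ]
 [0.7828984  0.114226   0.09      ]
 [0.86091655 0.22008911 0.09      ]
 [0.90417974 0.15626292 0.09      ]] [[0.87536213 0.18473405 0.06      ]
 [0.79634409 0.12671614 0.06      ]] [[144.17704705 140.8432807 ]]
```

>>> drive_tool:
  plan:
    - [[0.008,0.036,0.1,0,0,0,1],[0.008,0.036,0.3,0,0,0,1],[0.008,0.036,0.5,0,0,0,1],[0.008,0.036,0.7,0,0,0,1],[0.008,0.036,0.85,0,0,0,1],[0.008,0.036,0.93,0,0,0,1],[0.008,0.036,0.93,0,0,0,1],[0.008,0.036,0.93,0,0,0,1]]

```text
time: 10.0
ee_pos: [0.6806, 0.1031, 0.0461]
eef_rot: [-2.645, -1.694, 0.001]
ft_force: [-0.1, 0.3, 0.8]
opening: 1.0
```

>>> drive_tool:
  plan:
    - [[0,0,0,0,0,0,0.8],[0,0,0,0,0,0,0.7],[0,0,0,0,0,0,0.6],[0,0,0,0,0,0,0.55],[0,0,0,0,0,0,0.5],[0,0,0,0,0,0,0.4],[0,0,0,0,0,0,0],[0,0,0,0,0,0,0]]

```text
time: 10.67
ee_pos: [0.6813, 0.1033, 0.0486]
eef_rot: [2.646, 1.694, 0.002]
ft_force: [-3.1, 0.7, 6.2]
opening: 0.535
```

Run:
```python
from h import *
plan([((.679,.1034,.045),LONG[2])])
d=manip.get_image("top")["pixels"][:,:,::-1]
cv2.imwrite("pics/a6.png",cv2.resize(d[90:210,90:230],None,fx=4,fy=4))
```

```text
at [0.6813 0.1033 0.0486] t 10.67 open 0.535 F [-3.1  0.7  6.2]
  [-0.006 -0.014  0.024] [ 0.0001 -0.0001 -0.0001]
  -> q6 0.43
```

View pics/a6.png

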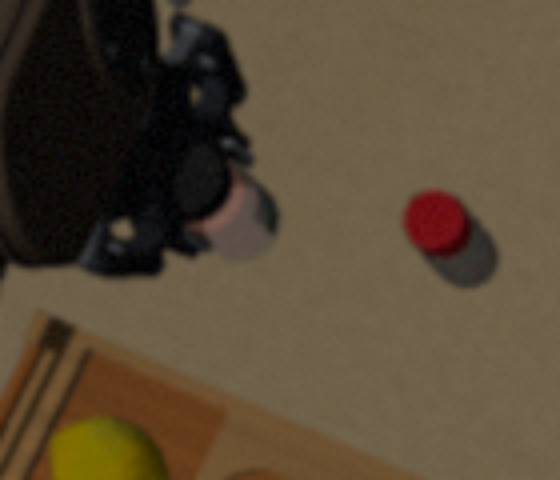

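>>> drive_tool:
  plan:
    - [[0,0,0,0,0,0,0],[0,0,-0.05,0,0,0,0],[0,0,-0.2,0,0,0,0],[0,0,-0.4,0,0,0,0],[0,0,-0.6,0,0,0,0],[0,0,-0.75,0,0,0,0],[0,0,-0.8,0,0,0,0],[0,0,-0.8,0,0,0,0]]

```text
time: 11.38
ee_pos: [0.6824, 0.1028, 0.1698]
eef_rot: [2.643, 1.692, 0.008]
ft_force: [0.2, 0.7, -1.9]
opening: 0.54
```

Run:
```python
from h import *
b=body(LONG,(0,-.02));print(b)
plan([((*b,.165),LONG[2]),((*b,.0566),None)])
```

```text
[0.50213896 0.08443154]
at [0.6824 0.1028 0.1698] t 11.38 open 0.54 F [ 0.2  0.7 -1.9]
  [-0.307 -0.52   0.012] [ 0.0004 -0.0002 -0.0001]
  [-0.307 -0.52   0.014] [ 0.0004 -0.0002 -0.0001]
  -> q6 0.45
  [0.    0.    0.723] [0. 0. 0.]
  -> q6 0.45
```

>>> drive_tool:
  plan:
    - [[-0.06,-0.1,0,0,0,0,0],[-0.15,-0.25,0,0,0,0,0],[-0.27,-0.45,0,0,0,0,0],[-0.4,-0.65,0,0,0,0,0],[-0.5,-0.82,0,0,0,0,0],[-0.57,-0.95,0,0,0,0,0],[-0.6,-1.0,0,0,0,0,0],[-0.6,-1.0,0,0,0,0,0]]

```text
time: 12.05
ee_pos: [0.5042, 0.084, 0.1642]
eef_rot: [-2.644, -1.692, 0.005]
ft_force: [-0.0, 0.2, -2.6]
opening: 0.535
```

Run:
```python
from h import *
b=body(LONG,(0,-.02))
plan([((*b,.165),LONG[2]),((*b,.0566),None)])
d=manip.get_image("top")["pixels"][:,:,::-1]; s=manip.get_image("scene")["pixels"][:,:,::-1]
cv2.imwrite("pics/a7.png",np.hstack([cv2.resize(d[120:280,60:220],None,fx=2.4,fy=2.4),cv2.resize(s[140:300,80:240],None,fx=2.4,fy=2.4)]))
```

```text
at [0.5042 0.084  0.1642] t 12.05 open 0.535 F [-0.   0.2 -2.6]
  [-0.003 -0.014 -0.005] [-0.0006  0.0003 -0.0001]
  -> q6 0.4
  [0.    0.    0.723] [0. 0. 0.]
  -> q6 0.4
```

View pics/a7.png

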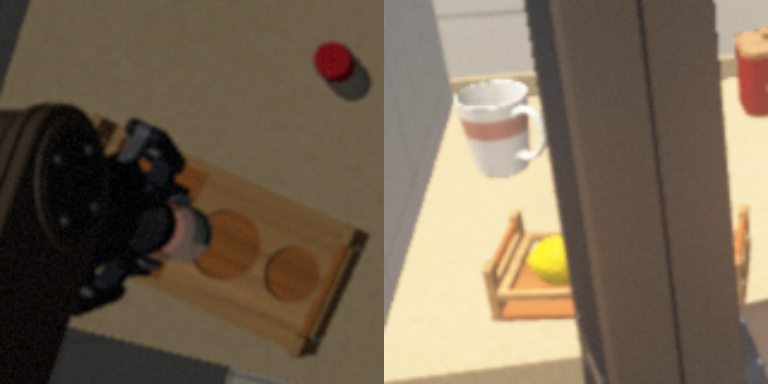

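>>> drive_tool:
  plan:
    - [[-0.002,-0.01,0.08,0,0,0,0],[-0.003,-0.014,0.2,0,0,0,0],[-0.003,-0.014,0.32,0,0,0,0],[-0.003,-0.014,0.42,0,0,0,0],[-0.003,-0.014,0.46,0,0,0,0],[-0.003,-0.014,0.46,0,0,0,0],[-0.003,-0.014,0.46,0,0,0,0]]

```text
time: 12.73
ee_pos: [0.5053, 0.0845, 0.0971]
eef_rot: [-2.646, -1.693, 0.001]
ft_force: [0.0, 0.2, -1.5]
opening: 0.539
```

Run:
```python
from h import *
b=body(LONG,(0,-.02))
plan([((*b,.0566),LONG[2])])
d=manip.get_image("top")["pixels"][:,:,::-1]
cv2.imwrite("pics/a8.png",cv2.resize(d[170:270,80:220],None,fx=4,fy=4,interpolation=2))
```

```text
at [0.5053 0.0845 0.0971] t 12.73 open 0.539 F [ 0.   0.2 -1.5]
  [-0.009 -0.019  0.27 ] [-0.0001  0.     -0.0001]
  -> q6 0.4
```

View pics/a8.png

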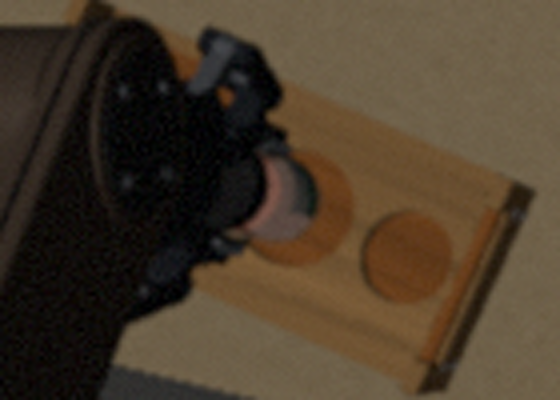

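>>> drive_tool:
  plan:
    - [[-0.009,-0.019,0.0,0,0,0,0],[-0.009,-0.019,0.05,0,0,0,0],[-0.009,-0.019,0.11,0,0,0,0],[-0.009,-0.019,0.17,0,0,0,0],[-0.009,-0.019,0.22,0,0,0,0],[-0.009,-0.019,0.25,0,0,0,0],[-0.009,-0.019,0.26,0,0,0,0],[-0.009,-0.019,0.26,0,0,0,0]]

```text
time: 13.45
ee_pos: [0.5012, 0.0844, 0.0577]
eef_rot: [-2.645, -1.693, 0.002]
ft_force: [0.3, -0.3, -2.2]
opening: 0.539
```

Run:
```python
from h import *
b=body(LONG,(0,-.02))
plan([((*b,.0566),LONG[2])])
d=manip.get_image("top")["pixels"][:,:,::-1]
cv2.imwrite("pics/a9.png",cv2.resize(d[170:270,80:220],None,fx=4,fy=4,interpolation=2))
```

```text
at [0.5012 0.0844 0.0577] t 13.45 open 0.539 F [ 0.3 -0.3 -2.2]
  [0.003 0.006 0.007] [-0.0002  0.0001 -0.0001]
  -> q6 0.4
```

View pics/a9.png

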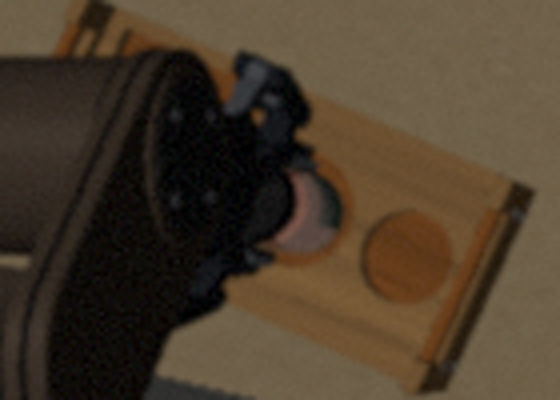

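>>> drive_tool:
  plan:
    - [[0,0,0.005,0,0,0,0],[0,0,0.01,0,0,0,0],[0,0,0.012,0,0,0,0],[0,0,0.012,0,0,0,0]]

```text
time: 13.83
ee_pos: [0.5018, 0.0844, 0.0569]
eef_rot: [2.646, 1.694, 0.001]
ft_force: [0.0, 0.2, -2.1]
opening: 0.54
```

>>> drive_tool:
  plan:
    - [[0,0,0.006,0,0,0,0],[0,0,0.01,0,0,0,0],[0,0,0.01,0,0,0,0]]

```text
time: 14.08
ee_pos: [0.502, 0.0845, 0.0566]
eef_rot: [-2.646, -1.694, 0.0]
ft_force: [-3.1, 0.0, 5.0]
opening: 0.537
```

Contact (+5 N). Releasing.

>>> drive_tool:
  plan:
    - [[0,0,0,0,0,0,0.56],[0,0,0,0,0,0,0.62],[0,0,0,0,0,0,0.7],[0,0,0,0,0,0,0.8],[0,0,0,0,0,0,0.85],[0,0,0,0,0,0,0.85]]

```text
time: 14.58
ee_pos: [0.5017, 0.0844, 0.0552]
eef_rot: [2.646, 1.694, 0.0]
ft_force: [-0.4, 0.1, 0.2]
opening: 0.848
```

>>> drive_tool:
  plan:
    - [[0,0,-0.05,0,0,0,0.85],[0,0,-0.2,0,0,0,0.85],[0,0,-0.4,0,0,0,0.85],[0,0,-0.6,0,0,0,1],[0,0,-0.8,0,0,0,1],[0,0,-0.9,0,0,0,1],[0,0,-0.9,0,0,0,1]]

```text
time: 15.17
ee_pos: [0.5045, 0.0844, 0.1959]
eef_rot: [2.641, 1.691, 0.013]
ft_force: [0.9, 0.1, 1.1]
opening: 1.0
```

Run:
```python
from h import *
plan([((.654,-.026,.18),LONG[2]),((.654,-.026,.036),None)])
d=manip.get_image("top")["pixels"][:,:,::-1]; s=manip.get_image("scene")["pixels"][:,:,::-1]
cv2.imwrite("pics/b1.png",np.hstack([cv2.resize(d[120:280,60:220],None,fx=2.4,fy=2.4),cv2.resize(s[140:300,80:240],None,fx=2.4,fy=2.4)]))
```

```text
at [0.5045 0.0844 0.1959] t 15.17 open 1.0 F [0.9 0.1 1.1]
  [-0.126  0.606  0.058] [ 0.0007 -0.0003 -0.0001]
  [-0.126  0.606  0.056] [ 0.0007 -0.0003 -0.0001]
  -> q6 0.19
  [0.   0.   0.96] [0. 0. 0.]
  -> q6 0.19
```

View pics/b1.png

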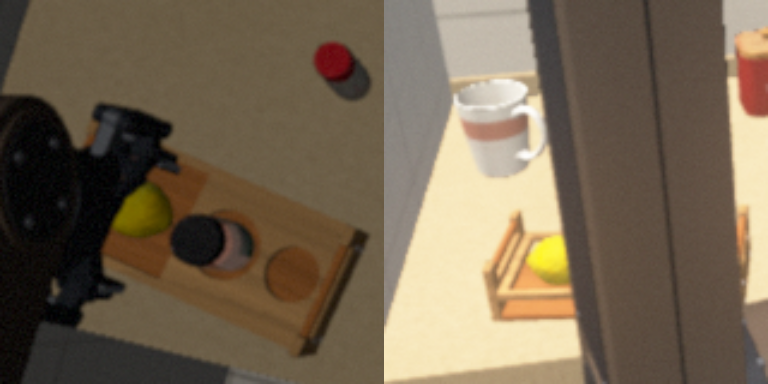

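Jar stands in the large well (left-crop (200,240)–(240,245)). Next, the shaker.

>>> drive_tool:
  plan:
    - [[-0.06,0.3,0.03,0,0,0,1],[-0.12,0.6,0.06,0,0,0,1],[-0.17,0.85,0.08,0,0,0,1],[-0.2,1.0,0.1,0,0,0,1],[-0.2,1.0,0.1,0,0,0,1],[-0.2,1.0,0.1,0,0,0,1]]

```text
time: 15.77
ee_pos: [0.6244, -0.0065, 0.1717]
eef_rot: [-2.644, -1.689, 0.007]
ft_force: [0.7, 0.0, -1.3]
opening: 0.999
```

Run:
```python
from h import *
plan([((.654,-.026,.038),LONG[2])])
```

```text
at [ 0.6244 -0.0065  0.1717] t 15.77 open 0.999 F [ 0.7  0.  -1.3]
  [-0.034  0.239  0.89 ] [-0.0009  0.0002 -0.0004]
  -> q6 0.23
```

>>> drive_tool:
  plan:
    - [[-0.034,0.235,0.0,0,0,0,1],[-0.034,0.235,0.1,0,0,0,1],[-0.034,0.235,0.25,0,0,0,1],[-0.034,0.235,0.3,0,0,0,1],[-0.034,0.235,0.3,0,0,0,1],[-0.034,0.235,0.3,0,0,0,1]]

```text
time: 16.27
ee_pos: [0.6539, -0.0241, 0.1293]
eef_rot: [-2.644, -1.694, 0.003]
ft_force: [-0.5, 0.7, 0.3]
opening: 0.997
```

Run:
```python
from h import *
plan([((.654,-.026,.038),LONG[2])])
d=manip.get_image("top")["pixels"][:,:,::-1]
cv2.imwrite("pics/b2.png",cv2.resize(d[90:210,130:270],None,fx=4,fy=4,interpolation=2))
```

```text
at [ 0.6539 -0.0241  0.1293] t 16.27 open 0.997 F [-0.5  0.7  0.3]
  [-0.011  0.008  0.609] [-0.0004  0.0001  0.    ]
  -> q6 0.24
```

View pics/b2.png

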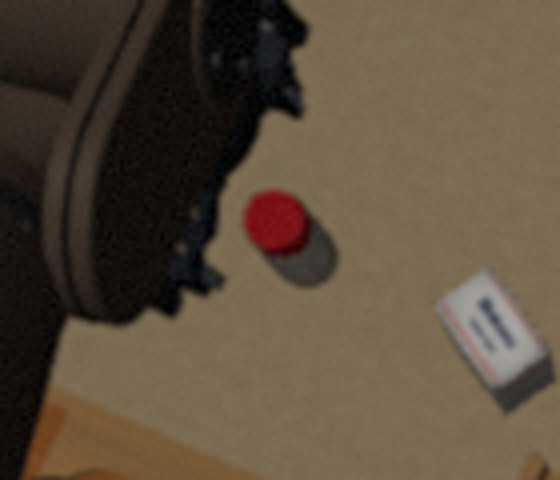

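>>> drive_tool:
  plan:
    - [[-0.008,0.006,0.1,0,0,0,1],[-0.008,0.006,0.25,0,0,0,1],[-0.008,0.006,0.4,0,0,0,1],[-0.008,0.006,0.52,0,0,0,1],[-0.008,0.006,0.6,0,0,0,1],[-0.008,0.006,0.6,0,0,0,1],[-0.008,0.006,0.6,0,0,0,0.8],[-0.008,0.006,0.6,0,0,0,0.65]]

```text
time: 16.98
ee_pos: [0.6567, -0.0267, 0.0418]
eef_rot: [2.644, 1.693, 0.003]
ft_force: [-0.2, -0.3, 1.0]
opening: 0.75
```

>>> drive_tool:
  plan:
    - [[0,0,0,0,0,0,0.55],[0,0,0,0,0,0,0.45],[0,0,0,0,0,0,0.4],[0,0,0,0,0,0,0.3],[0,0,0,0,0,0,0.2],[0,0,0,0,0,0,0],[0,0,0,0,0,0,0],[0,0,0,0,0,0,0]]

```text
time: 17.65
ee_pos: [0.6563, -0.0265, 0.042]
eef_rot: [2.645, 1.693, 0.002]
ft_force: [-2.2, 0.6, 5.6]
opening: 0.391
```

Run:
```python
from h import *
plan([((.654,-.026,.038),LONG[2])])
d=manip.get_image("top")["pixels"][:,:,::-1]
cv2.imwrite("pics/b3.png",cv2.resize(d[90:210,130:270],None,fx=4,fy=4,interpolation=2))
```

```text
at [ 0.6563 -0.0265  0.042 ] t 17.65 open 0.391 F [-2.2  0.6  5.6]
  [-0.003 -0.015  0.026] [ 0.0003 -0.0001 -0.0001]
  -> q6 0.24
```

View pics/b3.png

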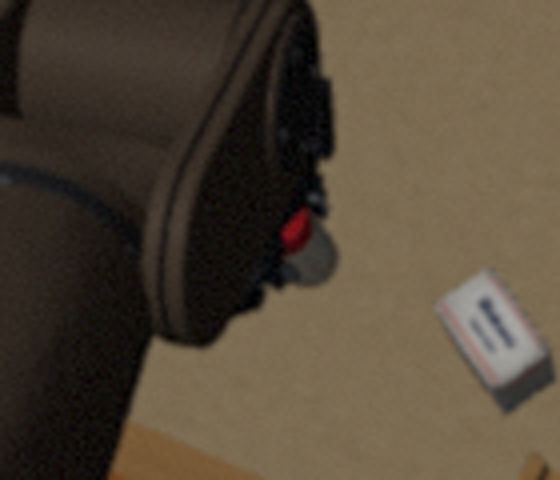

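>>> drive_tool:
  plan:
    - [[0,0,0,0,0,0,0],[0,0,-0.05,0,0,0,0],[0,0,-0.2,0,0,0,0],[0,0,-0.4,0,0,0,0],[0,0,-0.6,0,0,0,0],[0,0,-0.75,0,0,0,0],[0,0,-0.83,0,0,0,0],[0,0,-0.83,0,0,0,0]]

```text
time: 18.37
ee_pos: [0.6573, -0.0268, 0.1684]
eef_rot: [2.642, 1.691, 0.007]
ft_force: [1.2, 0.2, -2.6]
opening: 0.395
```

Run:
```python
from h import *
b=body(LONG,(0,-.087));print(b)
plan([((*b,.165),LONG[2]),((*b,.05),None)])
```

```text
[0.47412947 0.02356719]
at [ 0.6573 -0.0268  0.1684] t 18.37 open 0.395 F [ 1.2  0.2 -2.6]
  [-0.103 -0.625  0.007] [ 0.0005 -0.0001 -0.0001]
  [-0.103 -0.625  0.009] [ 0.0005 -0.0001 -0.0001]
  -> q6 0.33
  [0.    0.    0.767] [0. 0. 0.]
  -> q6 0.33
```

>>> drive_tool:
  plan:
    - [[-0.02,-0.1,0,0,0,0,0],[-0.04,-0.25,0,0,0,0,0],[-0.075,-0.45,0,0,0,0,0],[-0.11,-0.65,0,0,0,0,0],[-0.135,-0.82,0,0,0,0,0],[-0.155,-0.95,0,0,0,0,0],[-0.165,-1.0,0,0,0,0,0],[-0.165,-1.0,0,0,0,0,0]]

```text
time: 19.03
ee_pos: [0.5064, 0.0145, 0.1625]
eef_rot: [-2.643, -1.693, 0.005]
ft_force: [-0.1, -0.6, -2.5]
opening: 0.393
```

>>> drive_tool:
  plan:
    - [[-0.015,-0.08,0,0,0,0,0],[-0.03,-0.16,0,0,0,0,0],[-0.041,-0.23,0,0,0,0,0],[-0.041,-0.25,0,0,0,0,0],[-0.041,-0.25,0,0,0,0,0]]

```text
time: 19.45
ee_pos: [0.4722, 0.024, 0.1643]
eef_rot: [-2.646, -1.693, 0.0]
ft_force: [0.0, -0.0, -3.1]
opening: 0.391
```

Run:
```python
from h import *
b=body(LONG,(0,-.087));print(b)
plan([((*b,.165),LONG[2]),((*b,.05),None)])
d=manip.get_image("top")["pixels"][:,:,::-1]
cv2.imwrite("pics/b4.png",cv2.resize(d[150:280,80:240],None,fx=4,fy=4,interpolation=2))
```

```text
[0.47412947 0.02356719]
at [0.4722 0.024  0.1643] t 19.45 open 0.391 F [ 0.  -0.  -3.1]
  [ 0.003  0.013 -0.005] [-0.      0.     -0.0001]
  -> q6 0.27
  [0.    0.    0.767] [0. 0. 0.]
  -> q6 0.27
```

View pics/b4.png

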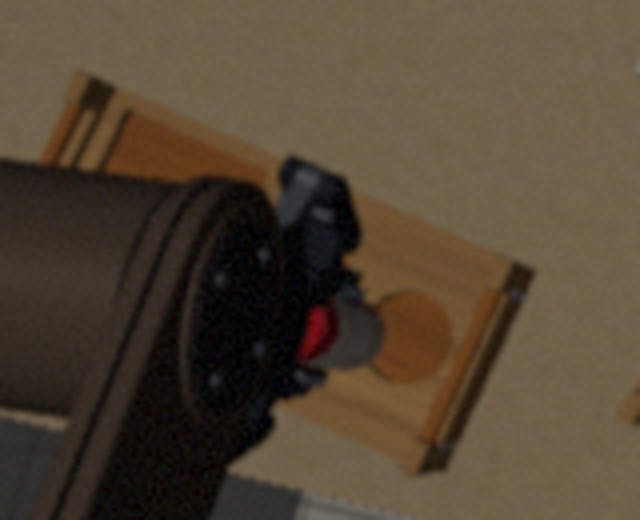

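>>> drive_tool:
  plan:
    - [[0.003,0.008,0.08,0,0,0,0],[0.003,0.008,0.2,0,0,0,0],[0.003,0.008,0.33,0,0,0,0],[0.003,0.008,0.44,0,0,0,0],[0.003,0.008,0.5,0,0,0,0],[0.003,0.008,0.5,0,0,0,0],[0.003,0.008,0.5,0,0,0,0]]

```text
time: 20.08
ee_pos: [0.474, 0.0237, 0.0897]
eef_rot: [-2.646, -1.693, 0.0]
ft_force: [0.2, -0.3, -2.0]
opening: 0.395
```

Run:
```python
from h import *
b=body(LONG,(0,-.087))
plan([((*b,.05),LONG[2])])
d=manip.get_image("top")["pixels"][:,:,::-1]
cv2.imwrite("pics/b5.png",cv2.resize(d[180:270,120:230],None,fx=5,fy=5,interpolation=2))
c=manip.read_state()["ee_pos"]; z=c[2]-.042
t=np.linspace(0,6.28,5)[:4]; print(proj("top",np.c_[c[0]+.0175*np.cos(t),c[1]+.0175*np.sin(t),0*t+z]).round(1))
```

```text
at [0.474  0.0237 0.0897] t 20.08 open 0.395 F [ 0.2 -0.3 -2. ]
  [-0.001  0.001  0.265] [-0.0001  0.     -0.0001]
  -> q6 0.27
[[180.  225.4]
 [171.7 233.9]
 [179.8 242. ]
 [188.1 233.5]]
```

View pics/b5.png

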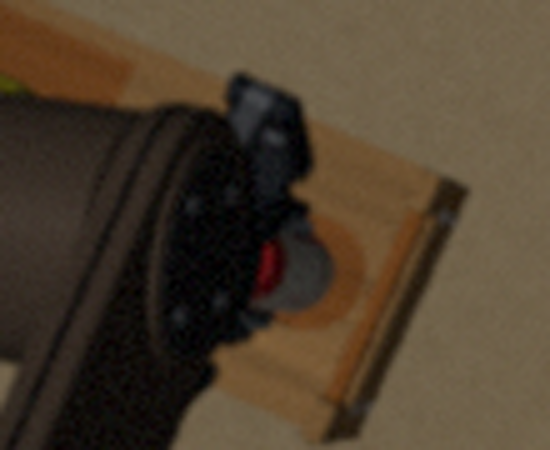

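>>> drive_tool:
  plan:
    - [[-0.01,0,0.05,0,0,0,0],[-0.01,0,0.11,0,0,0,0],[-0.01,0,0.17,0,0,0,0],[-0.01,0,0.22,0,0,0,0],[-0.01,0,0.245,0,0,0,0],[-0.01,0,0.255,0,0,0,0],[-0.01,0,0.255,0,0,0,0]]

```text
time: 20.72
ee_pos: [0.4725, 0.0226, 0.0508]
eef_rot: [-2.645, -1.693, 0.002]
ft_force: [0.2, -0.0, -2.1]
opening: 0.391
```

>>> drive_tool:
  plan:
    - [[0,0,0.006,0,0,0,0],[0,0,0.009,0,0,0,0],[0,0,0.009,0,0,0,0],[0,0,0.009,0,0,0,0]]

```text
time: 21.05
ee_pos: [0.4732, 0.0225, 0.0504]
eef_rot: [2.646, 1.693, 0.001]
ft_force: [-0.2, 0.6, -2.0]
opening: 0.394
```

>>> drive_tool:
  plan:
    - [[0,0,0.006,0,0,0,0],[0,0,0.009,0,0,0,0],[0,0,0.009,0,0,0,0]]

```text
time: 21.3
ee_pos: [0.4734, 0.0225, 0.05]
eef_rot: [2.646, 1.694, 0.0]
ft_force: [-2.0, 0.1, 5.4]
opening: 0.388
```

Contact. Releasing and rising.

>>> drive_tool:
  plan:
    - [[0,0,0,0,0,0,0.42],[0,0,0,0,0,0,0.5],[0,0,0,0,0,0,0.6],[0,0,0,0,0,0,0.7],[0,0,0,0,0,0,0.8],[0,0,0,0,0,0,0.8]]

```text
time: 21.8
ee_pos: [0.4731, 0.0225, 0.0488]
eef_rot: [2.646, 1.694, 0.0]
ft_force: [0.4, -1.0, 0.3]
opening: 0.8
```

>>> drive_tool:
  plan:
    - [[0,0,-0.05,0,0,0,0.8],[0,0,-0.2,0,0,0,0.8],[0,0,-0.4,0,0,0,0.8],[0,0,-0.6,0,0,0,1],[0,0,-0.8,0,0,0,1],[0,0,-0.9,0,0,0,1],[0,0,-0.9,0,0,0,1]]

```text
time: 22.38
ee_pos: [0.4758, 0.0221, 0.1892]
eef_rot: [2.64, 1.69, 0.012]
ft_force: [0.4, 0.2, -0.2]
opening: 1.003
```

Run:
```python
from h import *
# garlic: jaw along world perpendicular to row -> (0.97,-0.26)
g=(.5655,-.396)
plan([((*g,.17),SHORT[2]),((*g,.007),None)])
d=manip.get_image("top")["pixels"][:,:,::-1]; s=manip.get_image("scene")["pixels"][:,:,::-1]
cv2.imwrite("pics/b6.png",np.hstack([cv2.resize(d[120:280,60:220],None,fx=2.4,fy=2.4),cv2.resize(s[140:300,80:240],None,fx=2.4,fy=2.4)]))
```

```text
at [0.4758 0.0221 0.1892] t 22.38 open 1.003 F [ 0.4  0.2 -0.2]
  [-0.76   0.57   0.046] [ 0.0005 -0.0002  0.005 ]
  [-0.742  0.593  0.045] [ 0.0005 -0.0002  0.005 ]
  [-0.723  0.617  0.044] [ 0.0005 -0.0002  0.005 ]
  -> q6 -0.3
  [0.    0.    0.543] [0. 0. 0.]
  [0.    0.    0.543] [0. 0. 0.]
  -> q6 -0.3
```

View pics/b6.png

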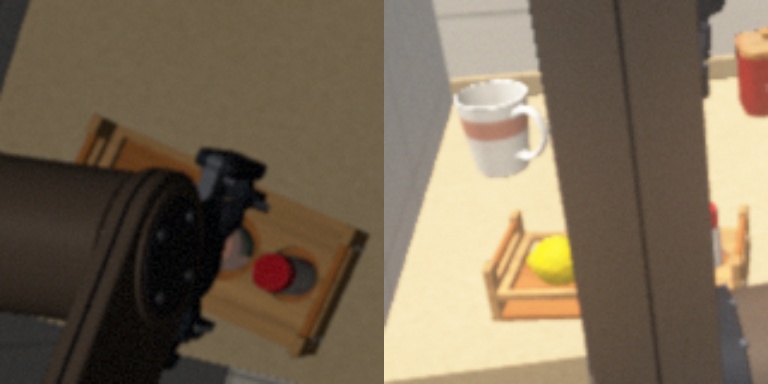

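The shaker stands in the small well (left-crop (285,272)). Next, garlic.

>>> drive_tool:
  plan:
    - [[-0.4,0.3,0.02,0,0,0.002,1],[-0.76,0.57,0.04,0,0,0.005,1],[-0.76,0.57,0.04,0,0,0.005,1],[-0.76,0.57,0.04,0,0,0.005,1],[-0.76,0.57,0.04,0,0,0.005,1]]

```text
time: 22.9
ee_pos: [0.5021, -0.1198, 0.1753]
eef_rot: [-2.674, -1.645, 0.004]
ft_force: [-0.5, 0.4, -0.2]
opening: 1.001
```

>>> drive_tool:
  plan:
    - [[-0.4,0.3,0.02,0,0,0.002,1],[-0.74,0.593,0.04,0,0,0.005,1],[-0.74,0.593,0.04,0,0,0.005,1],[-0.74,0.593,0.04,0,0,0.005,1],[-0.74,0.593,0.04,0,0,0.005,1]]

```text
time: 23.32
ee_pos: [0.5322, -0.2581, 0.1695]
eef_rot: [-2.698, -1.604, 0.002]
ft_force: [0.2, 0.5, -0.0]
opening: 1.0
```

>>> drive_tool:
  plan:
    - [[-0.4,0.3,0.02,0,0,0.002,1],[-0.72,0.617,0.04,0,0,0.005,1],[-0.72,0.617,0.04,0,0,0.005,1],[-0.72,0.617,0.04,0,0,0.005,1],[-0.72,0.617,0.04,0,0,0.005,1],[-0.72,0.617,0.04,0,0,0.005,1]]

```text
time: 23.82
ee_pos: [0.5624, -0.3932, 0.1637]
eef_rot: [-2.719, -1.565, 0.001]
ft_force: [-0.0, 0.2, -0.6]
opening: 1.001
```

Run:
```python
from h import *
g=(.5655,-.396)
plan([((*g,.08),SHORT[2]),((*g,.007),None)])
d=manip.get_image("top")["pixels"][:,:,::-1]; s=manip.get_image("scene")["pixels"][:,:,::-1]
cv2.imwrite("pics/b7.png",np.hstack([cv2.resize(d[120:280,280:440],None,fx=2.4,fy=2.4),cv2.resize(s[140:300,260:420],None,fx=2.4,fy=2.4)]))
```

```text
at [ 0.5624 -0.3932  0.1637] t 23.82 open 1.001 F [-0.   0.2 -0.6]
  [-0.007  0.029  0.558] [-0.0006 -0.0003  0.0001]
  -> q6 -0.23
  [0.    0.    0.487] [0. 0. 0.]
  -> q6 -0.23
```

View pics/b7.png

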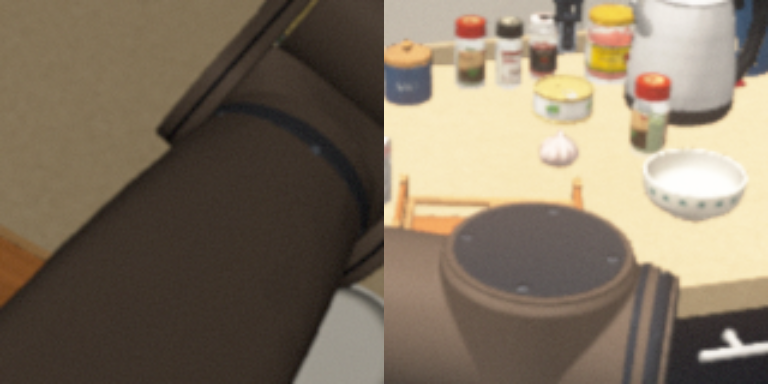

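>>> drive_tool:
  plan:
    - [[-0.007,0.029,0.1,0,0,0,1],[-0.007,0.029,0.3,0,0,0,1],[-0.007,0.029,0.5,0,0,0,1],[-0.007,0.029,0.7,0,0,0,1],[-0.007,0.029,0.8,0,0,0,1],[-0.007,0.029,0.85,0,0,0,1],[-0.007,0.029,0.85,0,0,0,1],[-0.007,0.029,0.85,0,0,0,1]]

```text
time: 24.58
ee_pos: [0.5668, -0.398, 0.0392]
eef_rot: [2.721, 1.567, 0.001]
ft_force: [-0.4, 0.7, 0.3]
opening: 1.003
```

Run:
```python
from h import *
g=(.5655,-.396)
plan([((*g,.007),SHORT[2])])
s=manip.get_image("scene")["pixels"][:,:,::-1]
cv2.imwrite("pics/b8.png",cv2.resize(s[160:240,280:380],None,fx=5,fy=5))
```

```text
at [ 0.5668 -0.398   0.0392] t 24.58 open 1.003 F [-0.4  0.7  0.3]
  [ 0.007 -0.015  0.214] [0.0002 0.     0.0002]
  -> q6 -0.23
```

View pics/b8.png

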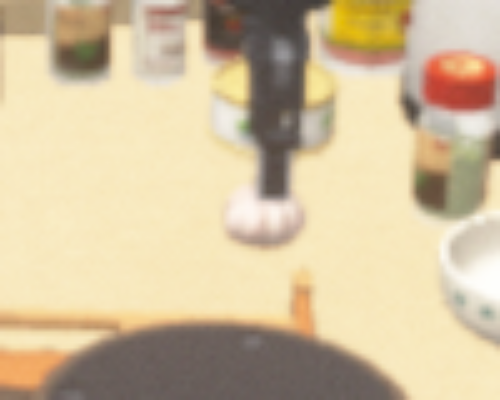

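Run:
```python
from h import *
p=np.array([.5668,-.398]); u=np.array([.864,-.503])
for z in(.052,.07):
  for k in(-.05,0,.05): print(z,k,(proj("scene",(*(p+k*u),z))[0]-[280,160])*5)
print((proj("scene",(.5655,-.396,.02))[0]-[280,160])*5,(proj("scene",(.5655,-.396,.0))[0]-[280,160])*5)
```

```text
0.052 -0.05 [272.50648398 206.7407049 ]
0.052 0 [268.51472768 169.98500901]
0.052 0.05 [264.76976132 135.50173042]
0.07 -0.05 [274.15208371 179.71934734]
0.07 0 [270.08226888 143.59868461]
0.07 0.05 [266.26561111 109.72485649]
[264.20236399 217.60901978] [262.52985105 245.93370117]
```

>>> drive_tool:
  plan:
    - [[0.006,-0.012,0.05,0,0,0,1],[0.006,-0.012,0.12,0,0,0,1],[0.006,-0.012,0.18,0,0,0,1],[0.006,-0.012,0.2,0,0,0,1],[0.006,-0.012,0.205,0,0,0,1],[0.006,-0.012,0.205,0,0,0,0.9],[0.006,-0.012,0.205,0,0,0,0.8],[0.006,-0.012,0.205,0,0,0,0.75]]

```text
time: 25.3
ee_pos: [0.5654, -0.3966, 0.008]
eef_rot: [2.722, 1.567, 0.0]
ft_force: [0.0, -0.7, -0.0]
opening: 0.751
```

>>> drive_tool:
  plan:
    - [[0,0,0,0,0,0,0.7],[0,0,0,0,0,0,0.65],[0,0,0,0,0,0,0.6],[0,0,0,0,0,0,0.5],[0,0,0,0,0,0,0.3],[0,0,0,0,0,0,0],[0,0,0,0,0,0,0],[0,0,0,0,0,0,0]]

```text
time: 25.97
ee_pos: [0.5656, -0.3968, 0.0085]
eef_rot: [2.722, 1.566, 0.001]
ft_force: [-0.3, -0.2, 5.9]
opening: 0.559
```

>>> drive_tool:
  plan:
    - [[0,0,0,0,0,0,0],[0,0,-0.05,0,0,0,0],[0,0,-0.2,0,0,0,0],[0,0,-0.4,0,0,0,0],[0,0,-0.6,0,0,0,0],[0,0,-0.8,0,0,0,0],[0,0,-0.9,0,0,0,0],[0,0,-0.9,0,0,0,0]]

```text
time: 26.63
ee_pos: [0.5669, -0.3979, 0.1476]
eef_rot: [2.716, 1.563, 0.004]
ft_force: [0.1, -1.0, 1.3]
opening: 0.558
```

Run:
```python
from h import *
b=body(SHORT,(0,.043)); print(b)
plan([((*b,.14),SHORT[2]),((*b,.018),None)])
s=manip.get_image("scene")["pixels"][:,:,::-1]
cv2.imwrite("pics/b9.png",cv2.resize(s[100:240,260:400],None,fx=4,fy=4))
```

```text
[ 0.44942282 -0.17683209]
at [ 0.5669 -0.3979  0.1476] t 26.63 open 0.558 F [ 0.1 -1.   1.3]
  [ 0.441 -0.709  0.019] [0.0006 0.0001 0.    ]
  [ 0.44  -0.709  0.022] [0.0006 0.0001 0.    ]
  -> q6 0.01
  [0.    0.    0.813] [0. 0. 0.]
  -> q6 0.01
```

View pics/b9.png

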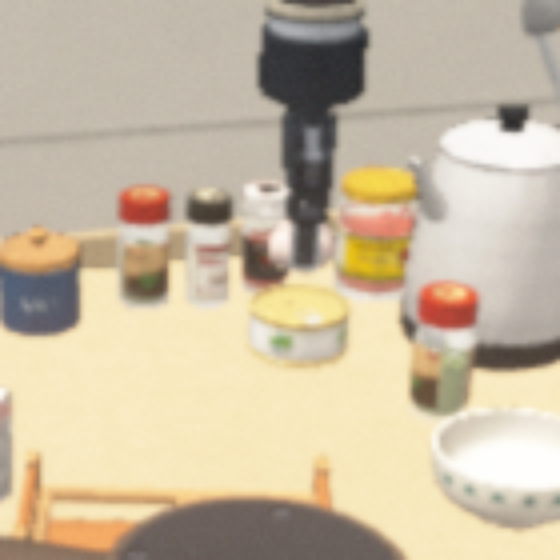

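Garlic is held (crop (300,245)). Carrying it to the short caddy.

>>> drive_tool:
  plan:
    - [[0.05,-0.09,0,0,0,0,0],[0.15,-0.24,0,0,0,0,0],[0.26,-0.42,0,0,0,0,0],[0.36,-0.58,0,0,0,0,0],[0.44,-0.709,0,0,0,0,0],[0.44,-0.709,0,0,0,0,0]]

```text
time: 27.18
ee_pos: [0.5026, -0.2806, 0.1379]
eef_rot: [-2.713, -1.565, 0.005]
ft_force: [0.7, 0.6, -0.9]
opening: 0.561
```

>>> drive_tool:
  plan:
    - [[0.05,-0.09,0,0,0,0,0],[0.15,-0.24,0,0,0,0,0],[0.26,-0.42,0,0,0,0,0],[0.36,-0.58,0,0,0,0,0],[0.42,-0.68,0,0,0,0,0],[0.44,-0.709,0,0,0,0,0],[0.44,-0.709,0,0,0,0,0],[0.44,-0.709,0,0,0,0,0]]

```text
time: 27.85
ee_pos: [0.4476, -0.1758, 0.1418]
eef_rot: [-2.723, -1.567, 0.001]
ft_force: [0.5, -0.1, 1.3]
opening: 0.561
```

Run:
```python
from h import *
b=body(SHORT,(0,.043)); print(b)
plan([((*b,.14),SHORT[2]),((*b,.0165),None)])
d=manip.get_image("top")["pixels"][:,:,::-1]
cv2.imwrite("pics/d1.png",cv2.resize(d[170:310,200:360],None,fx=4,fy=4))
```

```text
[ 0.44942282 -0.17683209]
at [ 0.4476 -0.1758  0.1418] t 27.85 open 0.561 F [ 0.5 -0.1  1.3]
  [0.    0.014 0.012] [-0.0001  0.      0.0001]
  -> q6 -0.06
  [0.    0.    0.823] [0. 0. 0.]
  -> q6 -0.06
```

View pics/d1.png

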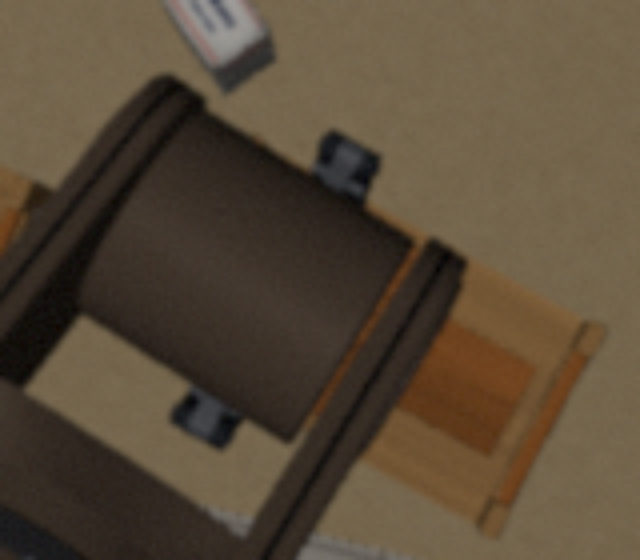

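>>> drive_tool:
  plan:
    - [[0,0.01,0.12,0,0,0,0],[0,0.01,0.28,0,0,0,0],[0,0.01,0.45,0,0,0,0],[0,0.01,0.6,0,0,0,0],[0,0.01,0.7,0,0,0,0],[0,0.01,0.77,0,0,0,0],[0,0.01,0.8,0,0,0,0],[0,0.01,0.8,0,0,0,0]]

```text
time: 28.57
ee_pos: [0.4486, -0.1764, 0.0216]
eef_rot: [-2.722, -1.565, 0.001]
ft_force: [-0.1, -0.3, 1.0]
opening: 0.562
```

>>> drive_tool:
  plan:
    - [[0,0,0.01,0,0,0,0],[0,0,0.02,0,0,0,0],[0,0,0.028,0,0,0,0],[0,0,0.028,0,0,0,0],[0,0,0.028,0,0,0,0]]

```text
time: 28.98
ee_pos: [0.4491, -0.1762, 0.0188]
eef_rot: [2.722, 1.567, 0.001]
ft_force: [0.7, 0.6, -0.0]
opening: 0.556
```

>>> drive_tool:
  plan:
    - [[0,0,0.008,0,0,0,0],[0,0,0.012,0,0,0,0],[0,0,0.012,0,0,0,0],[0,0,0.012,0,0,0,0]]

```text
time: 29.32
ee_pos: [0.4487, -0.176, 0.0165]
eef_rot: [-2.723, -1.567, -0.0]
ft_force: [0.1, -0.2, -0.5]
opening: 0.558
```

>>> drive_tool:
  plan:
    - [[0,0,0.004,0,0,0,0],[0,0,0.005,0,0,0,0],[0,0,0.005,0,0,0,0]]

```text
time: 29.57
ee_pos: [0.4488, -0.176, 0.0164]
eef_rot: [-2.722, -1.567, 0.001]
ft_force: [-1.7, 0.6, 5.5]
opening: 0.56
```

Contact. Releasing partway (bay walls), then rising.

>>> drive_tool:
  plan:
    - [[0,0,0,0,0,0,0.59],[0,0,0,0,0,0,0.63],[0,0,0,0,0,0,0.68],[0,0,0,0,0,0,0.72],[0,0,0,0,0,0,0.74],[0,0,0,0,0,0,0.74]]

```text
time: 30.07
ee_pos: [0.4487, -0.176, 0.0157]
eef_rot: [-2.723, -1.567, 0.0]
ft_force: [0.9, -1.0, 1.1]
opening: 0.734
```

>>> drive_tool:
  plan:
    - [[0,0,-0.05,0,0,0,0.74],[0,0,-0.15,0,0,0,0.74],[0,0,-0.35,0,0,0,0.74],[0,0,-0.6,0,0,0,0.74],[0,0,-0.8,0,0,0,0.74],[0,0,-1,0,0,0,1],[0,0,-1,0,0,0,1],[0,0,-1,0,0,0,1]]

```text
time: 30.73
ee_pos: [0.4501, -0.1769, 0.1688]
eef_rot: [2.718, 1.564, 0.004]
ft_force: [0.4, 0.4, 0.2]
opening: 0.999
```

Run:
```python
from h import *
c=(.595,-.136)
plan([((*c,.165),-.99),((*c,.045),None)])
s=manip.get_image("scene")["pixels"][:,:,::-1];d=manip.get_image("top")["pixels"][:,:,::-1]
cv2.imwrite("pics/d2.png",np.hstack([cv2.resize(d[150:310,200:360],None,fx=2.4,fy=2.4),cv2.resize(s[140:300,200:360],None,fx=2.4,fy=2.4)]))
```

```text
at [ 0.4501 -0.1769  0.1688] t 30.73 open 0.999 F [0.4 0.4 0.2]
  [0.721 0.698 0.029] [ 0.001  -0.0002  0.0738]
  -> q6 0.56
  [0.  0.  0.8] [0. 0. 0.]
  -> q6 0.56
```

View pics/d2.png

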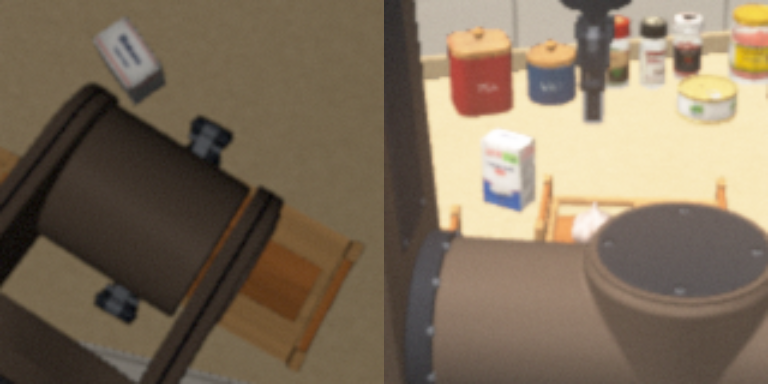

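Garlic sits in the bay at crop (590,222). Verify the carton pose by overlaying its wireframe in both views.

Run:
```python
from h import *
def wire(im,n,p,x0,y0,k):
    P=[body(p,(a,b)) for a,b in((.02,.0285),(.02,-.0285),(-.02,-.0285),(-.02,.0285))]
    for z in(0,.084):
        q=((proj(n,[(*a,z) for a in P])-[x0,y0]+.5)*k).astype(int); cv2.polylines(im,[q],True,(0,255,0),1)
C=(.595,-.136,-.99)
d=cv2.imread("pics/top0.png");s=cv2.imread("pics/sc1.png")
a=cv2.resize(d[140:210,220:290],None,fx=5.5,fy=5.5,interpolation=2);a=cv2.convertScaleAbs(a,alpha=1.6);wire(a,"top",C,220,140,5.5)
b=cv2.resize(s[180:240,225:285],None,fx=6.4,fy=6.4,interpolation=2);wire(b,"scene",C,225,180,6.4)
b=cv2.resize(b,(385,385));a=cv2.resize(a,(385,385));cv2.imwrite("pics/d3.png",np.hstack([a,b]))
```

```text
(no output)
```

View pics/d3.png

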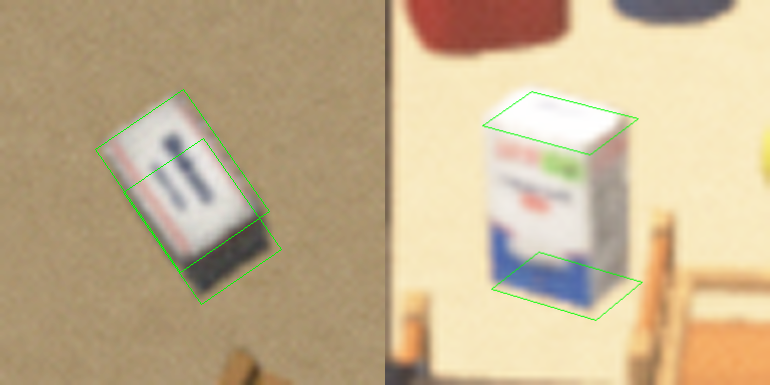

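>>> drive_tool:
  plan:
    - [[0.2,0.2,0,0,0,0.018,1],[0.45,0.43,0.01,0,0,0.037,1],[0.65,0.62,0.02,0,0,0.055,1],[0.721,0.698,0.029,0,0,0.0738,1],[0.721,0.698,0.029,0,0,0.0738,1],[0.721,0.698,0.029,0,0,0.0738,1],[0.721,0.698,0.029,0,0,0.0738,1],[0.721,0.698,0.029,0,0,0.0738,1]]

```text
time: 31.5
ee_pos: [0.5922, -0.1351, 0.1602]
eef_rot: [-3.009, -0.899, 0.003]
ft_force: [-0.9, -0.5, 0.6]
opening: 1.0
```

Run:
```python
from h import *
c=(.597,-.135)
plan([((*c,.045),-.99)])
s=manip.get_image("scene")["pixels"][:,:,::-1];d=manip.get_image("top")["pixels"][:,:,::-1]
cv2.imwrite("pics/d4.png",np.hstack([cv2.resize(d[150:310,200:360],None,fx=2.4,fy=2.4),cv2.resize(s[140:300,200:360],None,fx=2.4,fy=2.4)]))
```

```text
at [ 0.5922 -0.1351  0.1602] t 31.5 open 1.0 F [-0.9 -0.5  0.6]
  [0.029 0.019 0.768] [-0.0003  0.0003  0.    ]
  -> q6 0.6
```

View pics/d4.png

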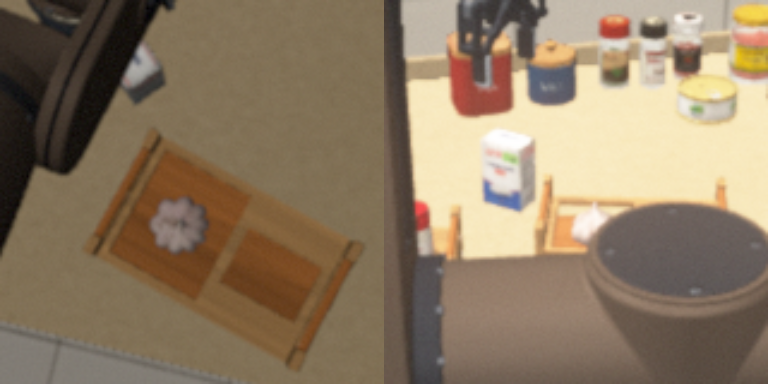

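Garlic is clearly in the bay (left-crop (180,225)). Descending on the carton.

>>> drive_tool:
  plan:
    - [[0.025,0.016,0.05,0,0,0,1],[0.025,0.016,0.2,0,0,0,1],[0.025,0.016,0.4,0,0,0,1],[0.025,0.016,0.58,0,0,0,1],[0.025,0.016,0.7,0,0,0,1],[0.025,0.016,0.76,0,0,0,1],[0.025,0.016,0.76,0,0,0,1],[0.025,0.016,0.76,0,0,0,1]]

```text
time: 32.27
ee_pos: [0.5982, -0.1353, 0.0476]
eef_rot: [3.01, 0.899, 0.0]
ft_force: [0.1, -1.0, 0.6]
opening: 1.001
```

Run:
```python
from h import *
c=(.597,-.135)
plan([((*c,.045),-.99)])
s=manip.get_image("scene")["pixels"][:,:,::-1]
cv2.imwrite("pics/d5.png",cv2.resize(s[150:240,205:305],None,fx=5,fy=5))
```

```text
at [ 0.5982 -0.1353  0.0476] t 32.27 open 1.001 F [ 0.1 -1.   0.6]
  [-0.005 -0.006  0.017] [ 0. -0. -0.]
  -> q6 0.6
```

View pics/d5.png

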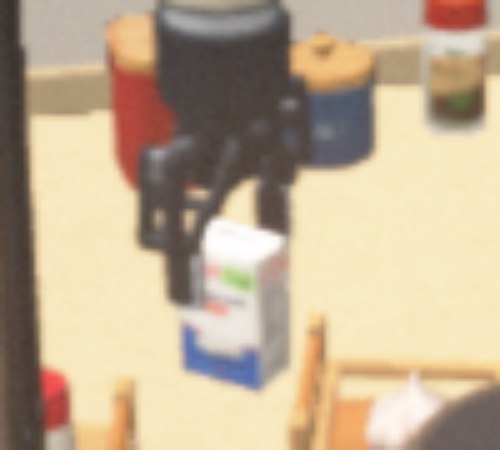

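>>> drive_tool:
  plan:
    - [[0,0,0,0,0,0,0.85],[0,0,0,0,0,0,0.7],[0,0,0,0,0,0,0.6],[0,0,0,0,0,0,0.52],[0,0,0,0,0,0,0.46],[0,0,0,0,0,0,0.4],[0,0,0,0,0,0,0],[0,0,0,0,0,0,0]]

```text
time: 32.98
ee_pos: [0.5985, -0.1351, 0.0481]
eef_rot: [3.01, 0.899, 0.001]
ft_force: [0.1, 1.3, 4.4]
opening: 0.457
```

>>> drive_tool:
  plan:
    - [[0,0,0,0,0,0,0],[0,0,-0.05,0,0,0,0],[0,0,-0.2,0,0,0,0],[0,0,-0.4,0,0,0,0],[0,0,-0.6,0,0,0,0],[0,0,-0.75,0,0,0,0],[0,0,-0.8,0,0,0,0],[0,0,-0.8,0,0,0,0]]

```text
time: 33.65
ee_pos: [0.5993, -0.1357, 0.17]
eef_rot: [3.007, 0.899, 0.006]
ft_force: [0.9, -0.9, -0.4]
opening: 0.456
```

Run:
```python
from h import *
b=body(SHORT,(0,-.049)); print(b)
plan([((*b,.165),SHORT[2]),((*b,.053),None)])
s=manip.get_image("scene")["pixels"][:,:,::-1]
cv2.imwrite("pics/d6.png",cv2.resize(s[100:240,205:345],None,fx=4,fy=4))
```

```text
[ 0.40316005 -0.25635413]
at [ 0.5993 -0.1357  0.17  ] t 33.65 open 0.456 F [ 0.9 -0.9 -0.4]
  [-0.767 -0.022  0.015] [ 0.0004 -0.0001 -0.0369]
  [-0.742 -0.198  0.015] [ 0.0004 -0.0001 -0.0369]
  -> q6 -0.2
  [0.    0.    0.747] [0. 0. 0.]
  -> q6 -0.2
```

View pics/d6.png

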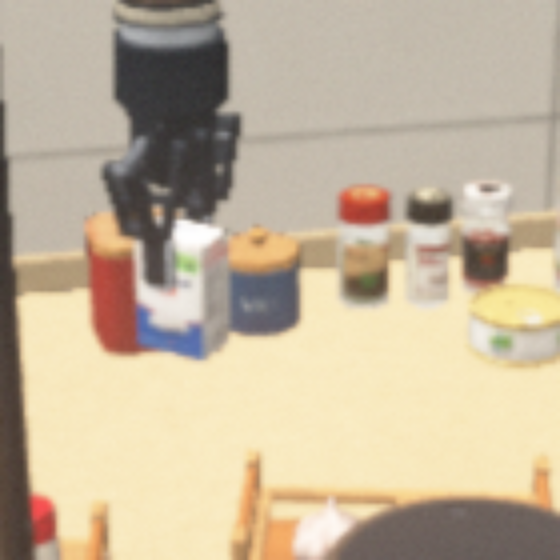

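>>> drive_tool:
  plan:
    - [[-0.1,0,0,0,0,-0.005,0],[-0.27,-0.01,0,0,0,-0.013,0],[-0.45,-0.01,0,0,0,-0.022,0],[-0.63,-0.02,0,0,0,-0.03,0],[-0.767,-0.022,0.01,0,0,-0.0369,0],[-0.767,-0.022,0.01,0,0,-0.0369,0]]

```text
time: 34.2
ee_pos: [0.4959, -0.1957, 0.1621]
eef_rot: [-2.882, -1.237, 0.008]
ft_force: [-0.3, -0.0, -1.5]
opening: 0.454
```

>>> drive_tool:
  plan:
    - [[-0.1,-0.03,0,0,0,-0.005,0],[-0.27,-0.07,0,0,0,-0.013,0],[-0.45,-0.12,0,0,0,-0.022,0],[-0.6,-0.16,0,0,0,-0.03,0],[-0.7,-0.19,0,0,0,-0.0369,0],[-0.742,-0.198,0.0,0,0,-0.0369,0],[-0.742,-0.198,0.0,0,0,-0.0369,0],[-0.742,-0.198,0.0,0,0,-0.0369,0]]

```text
time: 34.87
ee_pos: [0.4021, -0.2553, 0.1649]
eef_rot: [-2.723, -1.564, -0.0]
ft_force: [0.0, 0.5, 0.6]
opening: 0.456
```

```bash
cat > w.py <<'E'
from h import *
import sys
b=body(SHORT,(0,-.049)); print(b)
plan([((*b,.0561),SHORT[2])])
st=manip.read_state(); p=st["ee_pos"]; M=R.from_rotvec(st["eef_rot"]).as_matrix(); a=np.arctan2(M[1,1],M[0,1])
im={n:manip.get_image(n)["pixels"][:,:,::-1] for n in("top","scene")}
out=[]
for n,(x0,y0,w) in dict(top=(220,180,140),scene=(220,160,140)).items():
    k=390/w; c=cv2.resize(im[n][y0:y0+w,x0:x0+w],(390,390),interpolation=2)
    if n=="top": c=cv2.convertScaleAbs(c,alpha=1.5)
    z0=p[2]-.0481; P=[body((p[0],p[1],a),l) for l in((.02,.0285),(.02,-.0285),(-.02,-.0285),(-.02,.0285))]
    for z in(z0,z0+.084): cv2.polylines(c,[((proj(n,[(*q,z) for q in P])-[x0,y0]+.5)*k).astype(int)],True,(0,255,0),1)
    Q=[body(SHORT,l) for l in((.027,-.012),(.027,-.086),(-.027,-.086),(-.027,-.012))]
    cv2.polylines(c,[((proj(n,[(*q,.034) for q in Q])-[x0,y0]+.5)*k).astype(int)],True,(255,255,0),1)
    out.append(c)
cv2.imwrite(sys.argv[1],np.hstack(out))
E
python3 w.py pics/d7.png
```

```text
[ 0.40316005 -0.25635413]
at [ 0.4021 -0.2553  0.1649] t 34.87 open 0.456 F [0.  0.5 0.6]
  [-0.003  0.011  0.726] [-0.0002 -0.0002 -0.0002]
  -> q6 -0.25
```

View pics/d7.png

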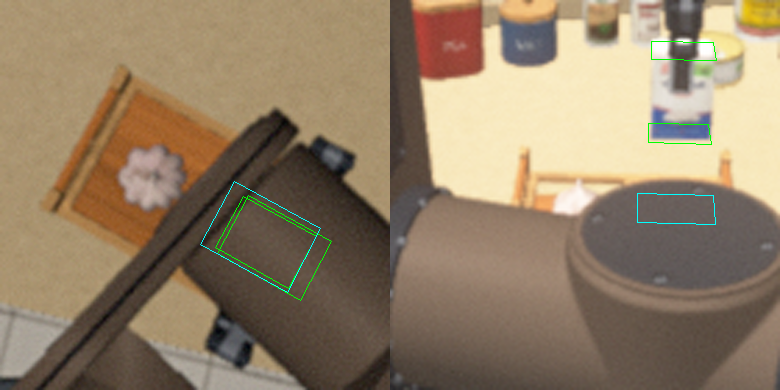

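Run:
```python
from h import *
W=onz("top",[(304,245.8),(334,261.6),(322.6,283.6),(291.6,267)],.034); print(W.mean(0), body(SHORT,(0,-.049)))
print([np.degrees(np.arctan2(*(W[i]-W[j])[1::-1])).round(1) for i,j in((0,1),(3,2),(0,3),(1,2))])
im=cv2.imread("pics/top0.png"); c=cv2.convertScaleAbs(cv2.resize(im[200:310,230:360],None,fx=5,fy=5,interpolation=2),alpha=1.5)
for Q in[((.027,-.012),(.027,-.086),(-.027,-.086),(-.027,-.012)),((.052,.087),(.052,-.001),(-.052,-.001),(-.052,.087))]:
    cv2.polylines(c,[((proj("top",[(*body(SHORT,l),.034) for l in Q])-[230,200]+.5)*5).astype(int)],True,(255,255,0),1)
cv2.imwrite("pics/d8.png",c)
```

```text
[ 0.4031161  -0.25613535  0.034     ] [ 0.40316005 -0.25635413]
[np.float64(60.8), np.float64(60.7), np.float64(-32.2), np.float64(-29.7)]
```

View pics/d8.png

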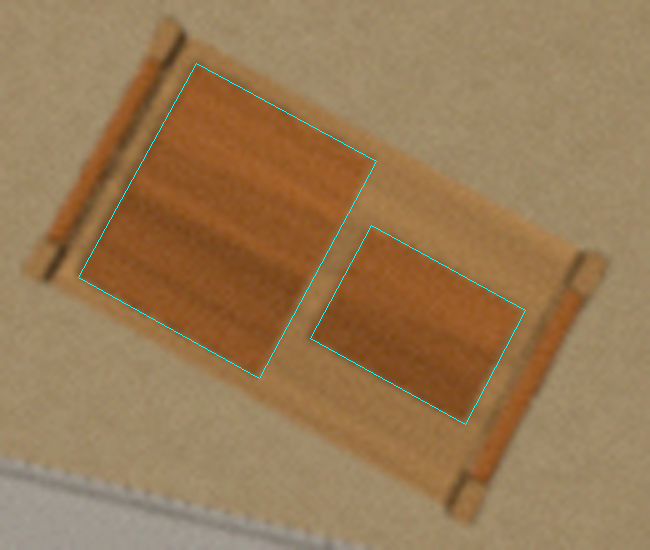

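The overlay fits both openings within about 1 px. Lowering the carton.

>>> drive_tool:
  plan:
    - [[-0.003,0.008,0.08,0,0,0,0],[-0.003,0.008,0.2,0,0,0,0],[-0.003,0.008,0.33,0,0,0,0],[-0.003,0.008,0.43,0,0,0,0],[-0.003,0.008,0.46,0,0,0,0],[-0.003,0.008,0.46,0,0,0,0],[-0.003,0.008,0.46,0,0,0,0]]

```text
time: 35.55
ee_pos: [0.4034, -0.2567, 0.0973]
eef_rot: [2.722, 1.568, 0.0]
ft_force: [-0.2, -0.2, -0.6]
opening: 0.454
```

```bash
python3 w.py pics/d9.png
```

```text
[ 0.40316005 -0.25635413]
at [ 0.4034 -0.2567  0.0973] t 35.55 open 0.454 F [-0.2 -0.2 -0.6]
  [ 0.001 -0.003  0.275] [0.0001 0.     0.0002]
  -> q6 -0.25
```

View pics/d9.png

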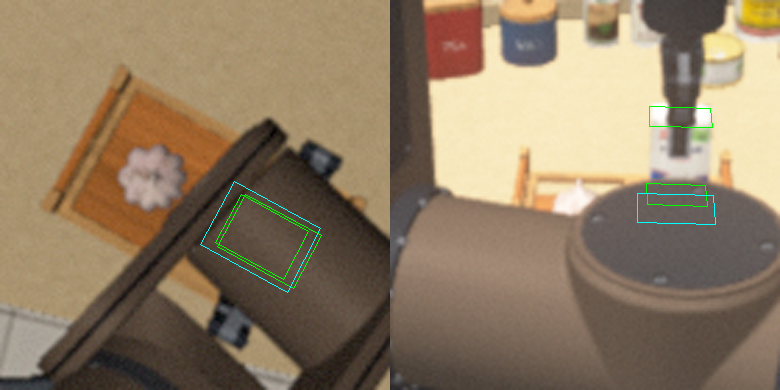

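>>> drive_tool:
  plan:
    - [[0,-0.001,0.05,0,0,0,0],[0,-0.001,0.11,0,0,0,0],[0,-0.001,0.17,0,0,0,0],[0,-0.001,0.22,0,0,0,0],[0,-0.001,0.25,0,0,0,0],[0,-0.001,0.262,0,0,0,0],[0,-0.001,0.262,0,0,0,0],[0,-0.001,0.262,0,0,0,0]]

```text
time: 36.32
ee_pos: [0.4028, -0.2569, 0.0576]
eef_rot: [2.723, 1.567, 0.0]
ft_force: [0.3, -0.4, -0.1]
opening: 0.456
```

>>> drive_tool:
  plan:
    - [[0,0,0.005,0,0,0,0],[0,0,0.008,0,0,0,0],[0,0,0.008,0,0,0,0]]

```text
time: 36.57
ee_pos: [0.4028, -0.2569, 0.0566]
eef_rot: [2.722, 1.567, 0.0]
ft_force: [0.4, 0.3, -1.4]
opening: 0.455
```

>>> drive_tool:
  plan:
    - [[0,0,0.004,0,0,0,0],[0,0,0.006,0,0,0,0],[0,0,0.006,0,0,0,0]]

```text
time: 36.82
ee_pos: [0.4029, -0.257, 0.0561]
eef_rot: [2.723, 1.567, 0.0]
ft_force: [-1.6, -0.3, 4.3]
opening: 0.455
```

Contact. Release and rise.

>>> drive_tool:
  plan:
    - [[0,0,0,0,0,0,0.48],[0,0,0,0,0,0,0.54],[0,0,0,0,0,0,0.62],[0,0,0,0,0,0,0.72],[0,0,0,0,0,0,0.8],[0,0,0,0,0,0,0.8]]

```text
time: 37.32
ee_pos: [0.4026, -0.2567, 0.0554]
eef_rot: [-2.723, -1.567, 0.0]
ft_force: [0.3, -1.2, -0.9]
opening: 0.8
```

>>> drive_tool:
  plan:
    - [[0,0,-0.05,0,0,0,0.8],[0,0,-0.2,0,0,0,0.8],[0,0,-0.4,0,0,0,0.8],[0,0,-0.6,0,0,0,1],[0,0,-0.8,0,0,0,1],[0,0,-1,0,0,0,1],[0,0,-1,0,0,0,1],[0,0,-1,0,0,0,1]]

```text
time: 37.98
ee_pos: [0.4037, -0.2577, 0.2086]
eef_rot: [2.718, 1.564, 0.003]
ft_force: [-0.8, -0.1, 0.1]
opening: 1.001
```

>>> drive_tool:
  plan:
    - [[-0.9,0.2,-0.1,0,0,0,1],[-0.9,0.2,-0.1,0,0,0,1],[-0.9,0.2,-0.1,0,0,0,1],[-0.9,0.2,-0.1,0,0,0,1],[-0.9,0.2,-0.1,0,0,0,1],[-0.9,0.2,-0.1,0,0,0,1]]

```text
time: 38.48
ee_pos: [0.3601, -0.388, 0.2189]
eef_rot: [-2.721, -1.563, -0.001]
ft_force: [-0.3, 0.2, 0.1]
opening: 1.002
```

Run:
```python
from h import *
plan([((.25,-.62,.23),None)])
```

```text
at [ 0.3601 -0.388   0.2189] t 38.48 open 1.002 F [-0.3  0.2  0.1]
  [-0.853  0.072 -0.039] [0. 0. 0.]
  [-0.853  0.072 -0.039] [0. 0. 0.]
  -> q6 -0.85
```

>>> drive_tool:
  plan:
    - [[-0.85,0.07,-0.04,0,0,0,1],[-0.85,0.07,-0.04,0,0,0,1],[-0.85,0.07,-0.04,0,0,0,1],[-0.85,0.07,-0.04,0,0,0,1],[-0.85,0.07,-0.04,0,0,0,1]]

```text
time: 38.9
ee_pos: [0.3055, -0.5038, 0.2254]
eef_rot: [-2.722, -1.564, -0.001]
ft_force: [-0.3, -0.5, -0.8]
opening: 0.998
```

>>> drive_tool:
  plan:
    - [[-0.85,0.07,-0.04,0,0,0,1],[-0.85,0.07,-0.04,0,0,0,1],[-0.85,0.07,-0.04,0,0,0,1],[-0.85,0.07,-0.04,0,0,0,1],[-0.85,0.07,-0.04,0,0,0,1],[-0.85,0.07,-0.04,0,0,0,1]]

```text
time: 39.4
ee_pos: [0.2523, -0.6174, 0.2315]
eef_rot: [-2.719, -1.568, -0.003]
ft_force: [0.4, 0.2, -1.2]
opening: 1.002
```

Run:
```python
from h import *
d=manip.get_image("top")["pixels"][:,:,::-1]; s=manip.get_image("scene")["pixels"][:,:,::-1]
cv2.imwrite("pics/e1.png",cv2.convertScaleAbs(cv2.resize(d[120:310,60:480],None,fx=1.9,fy=1.9,interpolation=2),alpha=1.5))
cv2.imwrite("pics/e2.png",cv2.resize(s[150:290,100:420],None,fx=2.4,fy=2.4,interpolation=2))
```

```text
(no output)
```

View pics/e1.png

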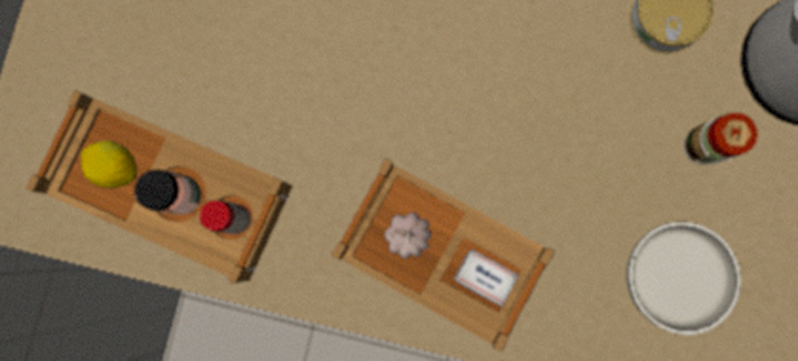

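View pics/e2.png

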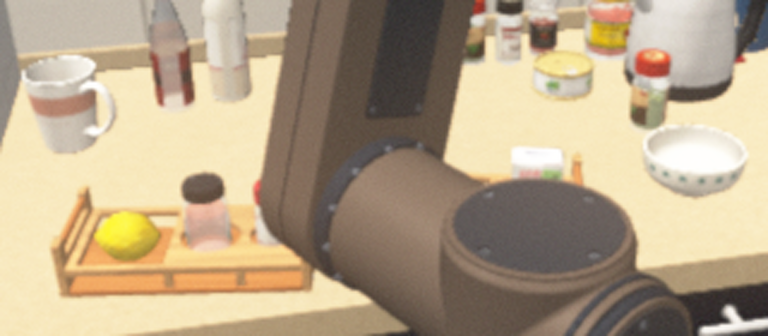

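The final views show the lemon, jar, shaker, garlic and carton all in their openings (top crop (108,165), (165,190), (222,216), (407,235), (487,277)). The three standing items are upright, and the spice jar and bowl look unmoved. Handing in.

```bash
python3 -c "
from station import manip
print(manip.hand_in()); print(manip.read_state()['time'])"
```

```text
the job is handed in; nothing more can be done
None
the job is handed in; nothing more can be done
```

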